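# Unlatch the control box and switch off its main breaker

## Robot

A 7-joint arm with a two-finger parallel gripper is mounted at the origin on the work surface. World frame = base frame: x ahead of the robot, y to its left, z up, the work surface at z = 0. Lengths are in m, angles in rad, forces in N, time in s.
With the tool pointing down it reaches from about 0.4 to 0.85 m from the base axis. Payload 4.5 kg.
Tool frame: the origin (TCP) lies midway between the tips of the shut fingers; the grasp point (between the pads) lies 19 mm behind it; z points along the fingers, x is the direction in which the jaws open and shut, and the axes are right-handed (so a half turn about z gives the same grasp; the last joint's range is limited). The gripper opens to 88 mm and grips with 3 to 60 N. Pads are 18 mm wide; open, the fingers measure 123 mm over their backs; the gripper's body (75 mm by 187 mm) begins 45 mm behind the grasp point.
Start: joints at [-1.087, 0.689, -0.195, 1.565, 0.157, 0.902, -0.215], TCP at [0.272, 0.563, 0.217] pointing down, gripper open.
Joint ranges: [-3.01, 3.01], [-0.46, 2.08], [-1.47, 1.51], [0.13, 2.56], [-1, 4.14], [0.04, 2.09], [-2.66, 2.66]. Speed limits (rad/s): [2.57, 2.57, 3.14, 3.14, 3.14, 3.14, 3.14].

## Interface

Orientations are given as a unit quaternion [x, y, z, w].
In Python, from plant import r gives the robot as it stands. The module is installed in compiled form; this text tells all that it offers.
- The arm moves only by the tool play_rows, never from a script. Its argument "increments" is a list of rows, each a list of 7 numbers: the opening, from 0 (shut) to 1 (fully open), then the shift along the tool's x, y, z in mm, then the turn, a rotation vector about the tool's x, y, z in rad. In form: [[hand, dx, dy, dz, wx, wy, wz], ...]. A call has exactly 8 rows; each row shifts and turns the pose as measured when the row begins, along the tool's axes as they then stand; what a row does not reach is not made up. A row lasts 1/8 s, in which the tool goes at most 62.5 mm and 10.7 degrees, less where a joint would pass 70% of its speed; a pose out of reach is approached as far as the arm can. A call is refused whole if a number of a shift passes 62.5 or a number of a turn 0.188, either way. A call with a gripper value outside its range is refused whole. The fingers move at their own pace and stop on an object; "grip_force" is the grip in N (left out, the last holds). Time passes only in rows, so rows that do not move let the fingers close, or fill a call up. It gives the time, the measured TCP pose, the force and the opening at its end, in the units of the state.
- r.get_state(): the state, without advancing time (a new reading comes with each control period).
- r.snapshot(name): name is "scene" or "side" or "wrist"; returns the picture (400x640x3 uint8, red, green, blue); there is no depth.
- r.get_calibration(name): a dict with "fx", "fy", "cx", "cy" (pixels), "R" (3x3) and "t" (3): a world point X has camera coordinates R X + t. Camera axes: x right, y down, z forward; pixel columns grow to the right and rows downward; lengths in m; the calibration is good to about 2 mm. A picture is of the moment at which its call begins: read the wrist's pose just before it. get_calibration takes no time and is no camera call; for the wrist camera it gives the pose at the moment of the call.
- r.finish_job(): hands the job in, once; it reports no verdict.
The state is a dict: "clock": time; "q": joint angles; "qd": joint speeds; "joint_torque": joint torques, N m; "tool_pos": TCP position; "eef_rot": TCP orientation; "contact_force": force on the tool from outside, world axes, zero at the start; "moment": the same for the moment, N m; "opening": opening from 0.0 (shut) to 1.0 (fully open).
Only numpy, scipy, OpenCV 4.12 (cv2) and the standard library are available. Lean on these libraries where they do the work, as an engineer would, in place of code of your own. Each camera call takes 0.05 s, during which the arm holds its last target.

## Task

The control box on the bench has to be switched off before it is checked: lift the lever of the draw latch on its front past centre and on up until the wire hook comes free of the keeper, swing the cover all the way back until it rests open on its own, then pull the handle of the wide three-pole main breaker inside right over to the latch side. Leave the two small breakers on, and do not shift the other things lying on the bench.

Things in the scene. Friction and masses are not known exactly. Their poses are not given: they have to be found in the camera images.
- box: Grey steel control box, fixed on the bench: 150 mm (its x) by 240 mm (its y), walls 3 mm, rim 120 mm above the bench, top of the shut cover 128 mm. Origin on the bench under its middle; x points from the latch side (front wall at x = -75 mm) to the hinge side, z up. Cable glands stick out 18 mm at both ends (y = +-120 mm).
- latch_lever (a joint): Angle of the latch lever (rad). 0: shut, hanging down along the front wall; grows as its lower end is pulled out and lifted, up to 2.6. About 3 N at the grip starts it; centre is passed near 0.45, it is slack by 1.1, and by about 1.65 the hook has risen off the keeper and a light spring throws it outwards. Let go after that, the lever stays up or falls back; either is right.
- lever_pivot (a point): Middle of the lever's pivot pin: 20 mm in front of the front wall, 90 mm above the bench, at the middle of the box's width. The pin runs along the box's y.
- lever_grip (a point): Grip point of the steel lever, moving with it: shut, 40 mm below the pivot, 50 mm above the bench, 21 mm in front of the wall. The lever is a channel 22 mm wide along the box's y with flat parallel sides 12 mm deep (pinch across these), from 6 mm above to 49 mm below the pivot; below that a lip curls outwards, its end 59 mm below the pivot.
- hook_bar (a point): Middle of the bar of the latch's hook: a 4 mm wire loop, 34 mm wide over its legs (box y), 48 mm long, pivoted on the lever's sides 16 mm below the lever's pivot. Shut, the loop stands up from there with its bar in the keeper.
- keeper (a point): Middle of the groove of the keeper on the cover's front, where the hook's bar lies (within about 2 mm) while latched. Keeper 20 mm wide along y, reaching 16.5 mm in front of the box's front wall, its lip 4.5 mm high. Moves with the cover.
- cover (a joint): Opening angle of the cover (rad): 0 shut, 1.57 upright, 1.85 on its stop, leaning back. Let go before upright it falls shut; past upright it falls open to the stop and rests there. Weighs 0.4 to 0.65 kg: with the latch off, 3 to 4 N under the front lip lifts it.
- cover_hinge (a point): Middle of the cover's hinge line, behind the rear wall, 84 mm behind the middle of the box and 112 mm above the bench; the line runs along the box's y.
- cover_lip (a point): Middle of the lower outer edge of the cover's front lip, moving with the cover; shut, 6 mm in front of the front wall and 110 mm above the bench, 165 mm from the hinge line. The lip runs the full 252 mm width (box y); a fingertip can push up under it beside the latch. Cover: 4 mm plate with a rim 18 mm deep and 4 mm thick, hollow below.
- main_breaker_toggle (a joint): Handle of the three-pole main breaker inside the box (rad): 0 to 0.1 on (leaning to the hinge side), 1.24 fully off (leaning to the latch side). It stays where it is left; about 2 to 5 N moves it.
- main_breaker_toggle_top (a point): Top middle of the main breaker's handle, a black bar 42 mm wide along the box's y and 6 mm thick that swings about a line along y. On: 13 mm above and 9 mm to the hinge side of that line, 94.5 mm above the bench, 25 mm below the box's rim.
- small_breakers_toggle0 (a joint): Handle of one single-pole breaker of the pair of small ones (18 mm wide each, handles 10 mm wide, side by side) on the same rail: 0 on, 1.24 off. Must stay on.
- small_breakers_toggle1 (a joint): Handle of the other single-pole breaker: 0 on, 1.24 off. Must stay on.
- contactor: Black contactor on the same rail, 80 x 45 mm, 86 mm above the bench at its top. No moving parts. Fixed. Origin at the rail under its middle.
- screwdriver: Loose screwdriver, 190 mm long, lying to the left of the box (its +y side). Origin in the middle of its underside. Not part of the job: leave it where it is.
- tape_roll: Loose black roll of tape, 64 mm across, 19 mm high. It stands close beside the box or near its front left corner. Origin in the middle of its underside. Not part of the job: leave it where it is.
- spare_breaker: Loose spare two-pole breaker, 85 x 36 x 70 mm. It stands close beside the box or near its front left corner. Origin in the middle of its underside. Not part of the job: leave it where it is.
- terminal_group: Loose group of terminal blocks, 51 x 46 x 31 mm. It stands close beside the box or near its front left corner. Origin in the middle of its underside. Not part of the job: leave it where it is.
- bracket: Loose steel angle bracket, 60 x 40 x 45 mm. It stands close beside the box or near its front left corner. Origin in the middle of its underside. Not part of the job: leave it where it is.
- screw_jar: Loose small clear jar, 48 mm across, 55 mm high, near the front right corner of the box. Origin in the middle of its underside. Not part of the job: leave it where it is.
- rail_offcut: Loose offcut of steel mounting rail, 120 x 35 x 8 mm, to the right of the box. Origin in the middle of its underside. Not part of the job: leave it where it is.
- main_breaker: The main breaker, light grey, the widest device in the row: 54 mm along the box's y, 85 mm along x; its raised front, 45 mm long in x, is flat, 84 mm above the bench, with the handle in its middle. Fixed in one of three places 62 mm apart on the rail along the middle of the box. Origin at the rail, 24 mm above the bench, under its middle.

How it is judged:
On the way, in this order (a step that is already met when the one before it is completed fails the run):
1. the latch is undone: the hook's bar is more than 25 mm from the keeper (distance between hook_bar and keeper above 0.025 m), for 0.1 s.
2. the cover is swung back past upright (more than 1.6 rad) (value of joint cover above 1.6 rad), for 0.2 s.
3. the main breaker's handle is over to off (more than 1.0 of 1.24 rad) (value of joint main_breaker_toggle above 1 rad), for 0.1 s.
At the end, for the whole second after the job is handed in: The hook is off the keeper (more than 25 mm away), the cover rests open (more than 1.6 rad, still), the main breaker's handle is over to off (more than 1.0 of 1.24 rad), both small breakers are still on (handles under 0.35 rad), and every loose thing on the bench is within 30 mm of where it was (distance between hook_bar and keeper above 0.025 m and value of joint cover above 1.6 rad and velocity of joint cover below 0.1 rad/s and value of joint main_breaker_toggle above 1 rad and value of joint each of small_breakers_toggle0, small_breakers_toggle1 below 0.35 rad and distance of each of screwdriver, tape_roll, spare_breaker, terminal_group, bracket, screw_jar, rail_offcut from where it was at the start of the episode below 0.03 m); the robot touches nothing.
It fails at once if a small breaker is switched off (handle past 0.6 rad) (value of joint any of small_breakers_toggle0, small_breakers_toggle1 above 0.6 rad).
It fails at once if a loose thing on the bench is shifted by more than 60 mm (distance of any of screwdriver, tape_roll, spare_breaker, terminal_group, bracket, screw_jar, rail_offcut from where it was at the start of the episode above 0.06 m).
It also fails if it takes over 64 s, if anything falls off the work surface, if the arm or the gripper's body presses on something with over 40 N, if the wrist force passes 120 N, or if a joint passes its speed limit or range.

## Working session

There is one attempt and no reset: what is moved stays moved. The work goes in short steps, Python scripts to look and compute and a tool call to move; the robot and the scene stay as the last step left them, time stands still between calls to the robot, and variables do not carry over. Pictures are saved under pics/ and viewed, and the job is handed in when it is done.

Besides the shell and the picture viewer there is one more tool, called after ">>>" by a JSON object that holds its "name" and its "arguments". play_rows: Moves the arm, as the interface text tells. Its arguments: {"type":"object","properties":{"increments":{"type":"array"},"grip_force":{"type":"number"}},"required":["increments"]}

```bash
mkdir -p pics; ls
python3 - <<'E'
from plant import r
import cv2,numpy as np
np.set_printoptions(precision=4,suppress=True)
s=r.get_state();print(s)
for n in ["scene","side","wrist"]:
    c=r.get_calibration(n);print(n,c)
    im=r.snapshot(n);cv2.imwrite(f"pics/{n}0.png",im[:,:,::-1])
print(r.get_state()["clock"])
E
```

```text
pics
{'clock': 0.0, 'q': array([-1.0872,  0.6899, -0.1945,  1.5664,  0.1573,  0.9025, -0.2151]), 'qd': array([ 0.0005,  0.0003,  0.0012,  0.0015,  0.001 , -0.0033, -0.0016]), 'joint_torque': array([ -0.0017, -52.7541,  -1.2675, -15.3437,  -0.0527,   0.0064,
         0.0002]), 'tool_pos': array([0.2715, 0.5622, 0.2158]), 'eef_rot': array([ 0.847 ,  0.5316, -0.0007,  0.0006]), 'contact_force': array([-0.4015, -0.405 , -0.1752]), 'moment': array([-0.0608,  0.0037, -0.013 ]), 'opening': 0.9954623255658804}
scene {'fx': 472.95430024135044, 'fy': 472.95430024135044, 'cx': 319.869324277927, 'cy': 190.72170313294748, 'R': array([[ 0.3639,  0.9314, -0.0127],
       [ 0.7123, -0.2871, -0.6405],
       [-0.6002,  0.224 , -0.7679]]), 't': array([-0.2649, -0.3199,  1.4538])}
side {'fx': 415.8002989857241, 'fy': 415.8002989857241, 'cx': 318.2566004023867, 'cy': 202.6993917534098, 'R': array([[-0.9892, -0.1464, -0.0117],
       [-0.1031,  0.7489, -0.6547],
       [ 0.1046, -0.6464, -0.7558]]), 't': array([0.5903, 0.0757, 0.9245])}
wrist {'fx': 349.09708910341965, 'fy': 349.09708910341965, 'cx': 325.7299888080789, 'cy': 203.22233492629653, 'R': array([[ 0.4353,  0.9003, -0.003 ],
       [ 0.8608, -0.4152,  0.2943],
       [ 0.2637, -0.1307, -0.9557]]), 't': array([-0.6231, -0.0407,  0.3913])}
0.15
```

View pics/scene0.png

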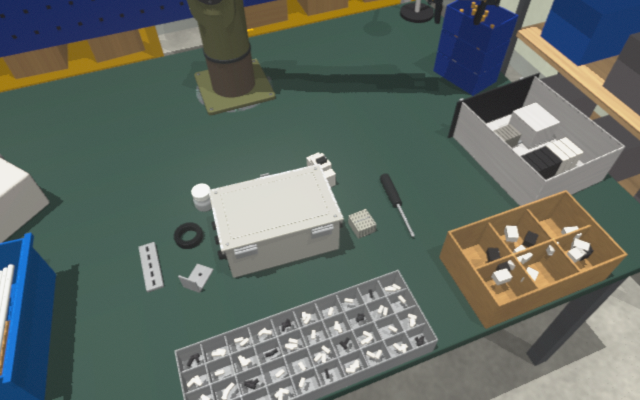

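View pics/side0.png

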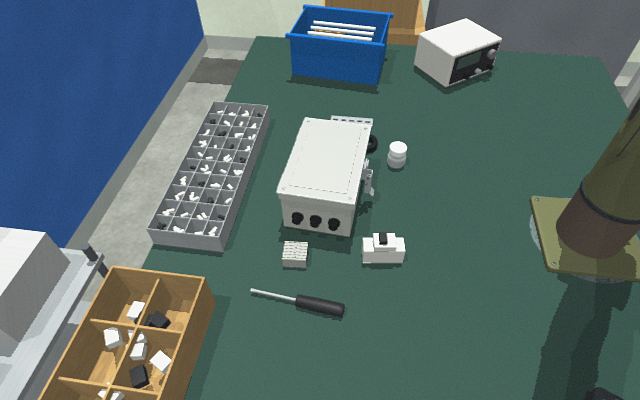

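View pics/wrist0.png

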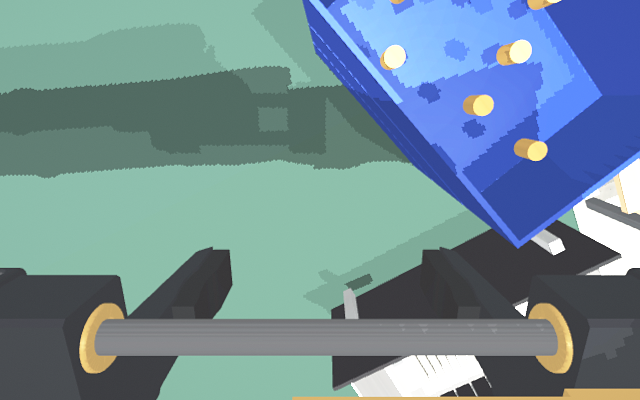

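The scene view shows the box at about (275,215) with its latch side facing the robot. In the side view it is at (325,175), with the latch at (370,180). Next I'll zoom in and measure the corners.

Run:
```python
import cv2
a=cv2.imread("pics/scene0.png");b=cv2.imread("pics/side0.png")
cv2.imwrite("pics/sc_z.png",cv2.resize(a[140:300,150:380],None,fx=3.4,fy=3.4,interpolation=cv2.INTER_CUBIC))
cv2.imwrite("pics/si_z.png",cv2.resize(b[100:280,260:420],None,fx=3.3,fy=3.3,interpolation=cv2.INTER_CUBIC))
```

```text
(no output)
```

View pics/sc_z.png

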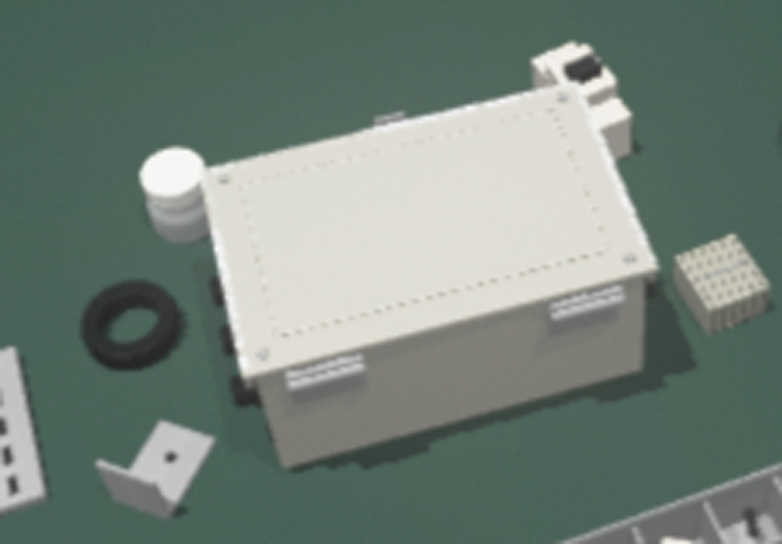

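View pics/si_z.png

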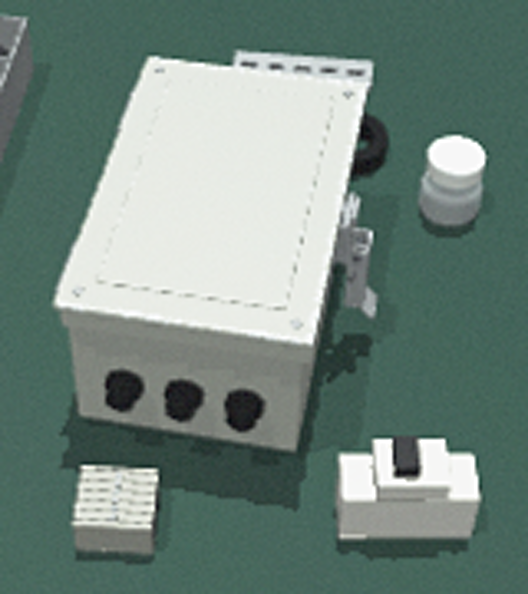

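```bash
cat > h.py <<'E'
import numpy as np, cv2
from plant import r
from scipy.spatial.transform import Rotation as Rot
np.set_printoptions(precision=4,suppress=True)
def ray(c,uv):
    d=np.array([(uv[0]-c['cx'])/c['fx'],(uv[1]-c['cy'])/c['fy'],1.]);R=np.array(c['R']);t=np.array(c['t'])
    return -R.T@t, R.T@d
def onz(c,uv,z):
    o,d=ray(c,uv);return o+d*(z-o[2])/d[2]
def proj(c,X):
    p=np.array(c['R'])@np.array(X)+np.array(c['t']);return np.array([p[0]/p[2]*c['fx']+c['cx'],p[1]/p[2]*c['fy']+c['cy']])
E
python3 - <<'E'
from h import *
sc=r.get_calibration("scene");si=r.get_calibration("side")
A=np.array([(203,172),(580,85),(657,268),(245,375)])/3.4+[150,140]-0.35
B=np.array([(370,85),(315,345),(57,305),(150,58)])/3.3+[260,100]-0.35
for c,P in((sc,A),(si,B)):
    Q=np.array([onz(c,p,.128) for p in P]);print(Q[:,:2], [np.linalg.norm(Q[i]-Q[i-1]).round(4) for i in range(4)])
    yv=(Q[1]-Q[0]+Q[2]-Q[3]);xv=Q[3]-Q[0]+Q[2]-Q[1]
    print('yaw',np.degrees([np.arctan2(-yv[0],yv[1]),np.arctan2(xv[1],xv[0])]),'mid',Q.mean(0), 'front mid',(Q[0]+Q[1])/2)
# grip point from side view: lever end lip
g=np.array([(373,310)])/3.3+[260,100]
print(onz(si,g[0],.035))
for nm,uv in(("jar",(455,215)),("brk_corner",(340,535)),("brk_c2",(475,540)),("brk_c3",(478,490))):
    print(nm,onz(si,np.array(uv)/3.3+[260,100],0))
E
```

```text
[[ 0.4967 -0.164 ]
 [ 0.5163  0.0853]
 [ 0.6736  0.0735]
 [ 0.6557 -0.1756]] [np.float64(0.1594), np.float64(0.2501), np.float64(0.1578), np.float64(0.2498)]
yaw [-4.2992 -4.2403] mid [ 0.5856 -0.0452  0.128 ] front mid [ 0.5065 -0.0393  0.128 ]
[[ 0.4915 -0.1664]
 [ 0.5087  0.0849]
 [ 0.6697  0.0741]
 [ 0.6536 -0.1764]] [np.float64(0.1625), np.float64(0.2518), np.float64(0.1614), np.float64(0.251)]
yaw [-3.7889 -3.6874] mid [ 0.5809 -0.046   0.128 ] front mid [ 0.5001 -0.0408  0.128 ]
[ 0.4722 -0.0327  0.035 ]
jar [ 0.4134 -0.1744  0.    ]
brk_corner [0.4802 0.1345 0.    ]
brk_c2 [0.3939 0.1262 0.    ]
brk_c3 [0.3924 0.0867 0.    ]
```

```bash
cat > fk.py <<'E'
from h import *
al=[0,-np.pi/2,np.pi/2,np.pi/2,np.pi/2,np.pi/2,-np.pi/2];a=[0,0,0,.0525,.0775,0,.076];d=[.267,0,.293,0,.3425,0,.097]
def fk(q,L=0):
    T=np.eye(4)
    for i in range(7):
        ca,sa,c,s=np.cos(al[i]),np.sin(al[i]),np.cos(q[i]),np.sin(q[i])
        T=T@np.array([[c,-s,0,a[i]],[s*ca,c*ca,-sa,-d[i]*sa],[s*sa,c*sa,ca,d[i]*ca],[0,0,0,1]])
    T=T@np.array([[1,0,0,0],[0,1,0,0],[0,0,1,L],[0,0,0,1]])
    return T
E
python3 - <<'E'
from fk import *
q=r.get_state()['q']
T=fk(q);print(T, np.hypot(T[0,3],T[1,3]), np.degrees(np.arctan2(T[1,3],T[0,3])))
print(np.degrees(np.arctan2(.5622,.2715)))
E
```

```text
[[ 0.4337 -0.9011 -0.0036  0.1979]
 [-0.901  -0.4337  0.0102 -0.5812]
 [-0.0107 -0.0012 -0.9999  0.2069]
 [ 0.      0.      0.      1.    ]] 0.6139705628452268 -71.20083650848767
64.22297776523217
```

Run:
```python
from fk import *
for q in ([0,.69,0,1.566,0,.877,0],[0,.69,0,1.566,0,1.577,0],[0,.69,0,1.566,0,.177,0]):
    T=fk(q);print(T[:3,2],T[:3,3])
```

```text
[-0.001 -0.    -1.   ] [ 0.6156 -0.      0.2027]
[-0.645  -0.     -0.7642] [ 0.5352 -0.      0.1767]
[ 0.6435 -0.     -0.7655] [0.6603 0.     0.2745]
```

```bash
cat >> h.py <<'E'
PSI=np.radians(-4.0); C=np.array([.5838,-.0457,0])
RB=Rot.from_euler('z',PSI)
def b2w(p): return C+RB.apply(np.array(p,float)*1e-3)
def w2b(p): return RB.inv().apply(np.array(p)-C)*1e3
def Rt(al):
    a=np.radians(al);return RB*Rot.from_matrix(np.array([[0,np.cos(a),np.sin(a)],[1,0,0],[0,np.sin(a),-np.cos(a)]]))
def plan(steps,hand=1.0):
    """steps: list of (box mm, alpha, nrows)"""
    s=r.get_state();p=s['tool_pos'];R=Rot.from_quat(s['eef_rot'])
    out=[]
    for (tp,ta,n) in steps:
        tw=b2w(tp);tR=Rt(ta)
        for k in range(n):
            pn=p+(tw-p)/(n-k);rv=(R.inv()*tR).as_rotvec()/(n-k)
            dd=R.inv().apply(pn-p)*1e3
            out.append([hand]+[int(x) for x in np.round(dd)]+[float(x) for x in np.round(rv,2)])
            p=p+R.apply(np.array(out[-1][1:4])*1e-3);R=R*Rot.from_rotvec(out[-1][4:])
    for i in range(0,len(out),8): print(out[i:i+8])
def rep():
    s=r.get_state();R=Rot.from_quat(s['eef_rot']);Rr=RB.inv()*R;z=Rr.as_matrix()[:,2]
    print('t',s['clock'],'box',w2b(s['tool_pos']),'alpha',np.degrees(np.arctan2(z[0],-z[2])).round(2),'xax',Rr.as_matrix()[:,0],'F',s['contact_force'],'op',s['opening'],'q',s['q'])
E
python3 - <<'E'
from h import *
rep()
plan([((-280,250,220),0,8),((-210,0,150),45,8)])
E
```

```text
t 0.15 box [-353.8999  584.8125  216.0108] alpha -0.02 xax [ 0.3709  0.9287 -0.0014] F [ 0.3647 -0.0372 -0.1928] op 0.9964542638528235 q [-1.0872  0.6898 -0.1945  1.5661  0.1573  0.9025 -0.2151]
[[1.0, -35, 24, 0, -0.0, 0.0, -0.05], [1.0, -37, 22, -1, -0.0, 0.0, -0.05], [1.0, -38, 21, 0, -0.0, 0.0, -0.05], [1.0, -39, 19, -1, -0.0, 0.0, -0.05], [1.0, -39, 16, 0, -0.0, 0.0, -0.04], [1.0, -40, 15, -1, -0.0, 0.0, -0.05], [1.0, -41, 13, 0, -0.0, 0.0, -0.04], [1.0, -41, 11, -1, -0.0, 0.0, -0.05]]
[[1.0, -31, 9, 9, -0.1, 0.0, 0.0], [1.0, -31, 8, 10, -0.1, 0.0, 0.0], [1.0, -31, 7, 10, -0.1, 0.0, 0.0], [1.0, -31, 6, 11, -0.1, 0.0, 0.0], [1.0, -32, 4, 12, -0.1, 0.0, 0.0], [1.0, -31, 3, 12, -0.1, 0.0, 0.0], [1.0, -32, 3, 12, -0.09, 0.0, 0.0], [1.0, -31, 1, 12, -0.1, 0.0, 0.0]]
```

>>> {"name": "play_rows", "arguments": {"increments": [[1.0, -35, 24, 0, 0, 0, -0.05], [1.0, -37, 22, -1, 0, 0, -0.05], [1.0, -38, 21, 0, 0, 0, -0.05], [1.0, -39, 19, -1, 0, 0, -0.05], [1.0, -39, 16, 0, 0, 0, -0.04], [1.0, -40, 15, -1, 0, 0, -0.05], [1.0, -41, 13, 0, 0, 0, -0.04], [1.0, -41, 11, -1, 0, 0, -0.05]]}}

```text
clock: 1.15
tool_pos: [0.3238, 0.2162, 0.2183]
eef_rot: [0.725, 0.689, -0.001, -0.0]
contact_force: [1.2, -0.6, -0.3]
opening: 0.999
```

Run:
```python
from h import *
rep()
plan([((-210,0,170),45,8)])
```

```text
t 1.15 box [-277.6133  243.1293  218.3415] alpha -0.08 xax [-0.0179  0.9998 -0.0008] F [ 1.2326 -0.5744 -0.3124] op 0.9989331146733005 q [-0.4518  0.4099 -0.3622  2.2188  0.2705  0.5548  0.5009]
[[1.0, -31, 8, 6, -0.1, -0.0, 0.0], [1.0, -30, 7, 7, -0.1, -0.0, 0.0], [1.0, -31, 7, 7, -0.1, -0.0, 0.0], [1.0, -30, 6, 8, -0.1, -0.0, 0.0], [1.0, -31, 5, 9, -0.1, -0.0, 0.0], [1.0, -30, 4, 9, -0.1, -0.0, 0.0], [1.0, -31, 3, 10, -0.09, -0.01, 0.01], [1.0, -30, 2, 10, -0.1, -0.0, 0.0]]
```

>>> {"name": "play_rows", "arguments": {"increments": [[1.0, -31, 8, 6, -0.1, 0, 0], [1.0, -30, 7, 7, -0.1, 0, 0], [1.0, -31, 7, 7, -0.1, 0, 0], [1.0, -30, 6, 8, -0.1, 0, 0], [1.0, -31, 5, 9, -0.1, 0, 0], [1.0, -30, 4, 9, -0.1, 0, 0], [1.0, -31, 3, 10, -0.09, 0, 0], [1.0, -30, 2, 10, -0.1, 0, 0]]}}

```text
clock: 2.15
tool_pos: [0.32, 0.0465, 0.1796]
eef_rot: [0.69, 0.705, -0.019, 0.162]
contact_force: [-0.3, 0.4, -1.1]
opening: 1.001
```

Run:
```python
from h import *
rep()
```

```text
t 2.15 box [-269.5878   73.6085  179.633 ] alpha 13.03 xax [-0.0616  0.9648 -0.2557] F [-0.3424  0.4239 -1.0569] op 1.0008711022556378 q [ 0.1339  0.7659 -1.4331  2.5569  1.1527  1.1869 -0.6176]
```

```bash
cat > kin.py <<'E'
from h import *
import itertools
from scipy.optimize import least_squares
D=[([-1.0872,.6899,-.1945,1.5664,.1573,.9025,-.2151],[.2715,.5622,.2158],[.847,.5316,-.0007,.0006]),
([-.4518,.4099,-.3622,2.2188,.2705,.5548,.5009],[.3238,.2162,.2183],[.725,.689,-.001,0]),
([.1339,.7659,-1.4331,2.5569,1.1527,1.1869,-.6176],[.32,.0465,.1796],[.69,.705,-.019,.162])]
E
python3 - <<'E'
from kin import *
best=[]
for sg in itertools.product([1,-1],repeat=4):
  for s4 in (1,-1):
   for s6 in (1,-1):
    def rel(q): return Rot.from_euler('ZYZYZYZ',[sg[0]*q[0],q[1],sg[1]*q[2],s4*q[3],sg[2]*q[4],s6*q[5],sg[3]*q[6]])
    # R = Rz(a) rel Rz(b) ; fit a,b
    def f(x): return np.concatenate([((Rot.from_euler('z',x[0])*rel(q)*Rot.from_euler('z',x[1])).inv()*Rot.from_quat(o)).as_rotvec() for q,p,o in D])
    for a0 in (0,1.57,3.14,-1.57):
     for b0 in (0,1.57,3.14,-1.57):
      s=least_squares(f,[a0,b0]);best.append((s.cost,sg,s4,s6,s.x))
best.sort(key=lambda t:t[0])
for b in best[:6]:print(b)
E
```

```text
Traceback (most recent call last):
  File "scipy/spatial/transform/_rotation.pyx", line 1413, in scipy.spatial.transform._rotation.Rotation.from_euler
ValueError: Expected axis specification to be a non-empty string of upto 3 characters, got ZYZYZYZ
```

Run:
```python
from kin import *
best=[]
for sg in itertools.product([1,-1],repeat=4):
  for s4 in (1,-1):
   for s6 in (1,-1):
    def rel(q): return Rot.from_euler('ZYZ',[sg[0]*q[0],q[1],sg[1]*q[2]])*Rot.from_euler('YZY',[s4*q[3],sg[2]*q[4],s6*q[5]])*Rot.from_euler('z',sg[3]*q[6])
    RR=[rel(q) for q,p,o in D]
    def f(x): return np.concatenate([((Rot.from_euler('z',x[0])*A*Rot.from_euler('z',x[1])).inv()*Rot.from_quat(d[2])).as_rotvec() for A,d in zip(RR,D)])
    for a0 in (0,1.57,3.14,-1.57):
     for b0 in (0,3.14):
      s=least_squares(f,[a0,b0],max_nfev=30);best.append((s.cost,sg,s4,s6,s.x))
best.sort(key=lambda t:t[0])
for b in best[:6]:print(b)
```

```text
(np.float64(9.956023333000514e-07), (-1, -1, -1, -1), 1, 1, array([ 0.003 , -3.1392]))
(np.float64(9.956023333001467e-07), (-1, -1, -1, -1), 1, 1, array([0.003, 3.144]))
(np.float64(9.956023333002212e-07), (-1, -1, -1, -1), 1, 1, array([ 0.003 , -3.1392]))
(np.float64(9.956023333002274e-07), (-1, -1, -1, -1), 1, 1, array([0.003, 3.144]))
(np.float64(9.9560233330262e-07), (-1, -1, -1, -1), 1, 1, array([0.003, 3.144]))
(np.float64(9.956023333053593e-07), (-1, -1, -1, -1), 1, 1, array([0.003, 3.144]))
```

```bash
cat >> kin.py <<'E'
def frames(q):
    q=np.array(q);A=Rot.from_euler('ZY',[-q[0],q[1]]);B=A*Rot.from_euler('ZY',[-q[2],q[3]]);Cc=B*Rot.from_euler('ZY',[-q[4],q[5]])
    return A,B,Cc
ez=np.array([0,0,1.]);ex=np.array([1.,0,0])
E
python3 - <<'E'
from kin import *
A=[];b=[]
for q,p,o in D:
    a,B,Cc=frames(q)
    A.append(np.column_stack([ez,a.apply(ez),B.apply(ez),Cc.apply(ez)]));b.append(p)
x,res,_,sv=np.linalg.lstsq(np.vstack(A),np.hstack(b),rcond=None);print(x,res,sv,np.vstack(A)@x-np.hstack(b))
A2=[]
for (q,p,o),M in zip(D,A):
    a,B,Cc=frames(q); e=a*Rot.from_euler('z',-q[2]);f=B*Rot.from_euler('z',-q[4])
    A2.append(np.column_stack([M,e.apply(ex),B.apply(ex),f.apply(ex),Cc.apply(ex)]))
x,res,_,sv=np.linalg.lstsq(np.vstack(A2),np.hstack(b),rcond=None);print(x,sv)
E
```

```text
[0.1721 0.6096 0.2957 0.2521] [0.0032] [3.092  1.2728 0.8997 0.0989] [-0.0374  0.0063 -0.0093 -0.0241  0.0221  0.0092  0.0179  0.0145  0.    ]
[-1.46    0.9725  0.1573 -0.7205 -0.1048  0.1159 -0.4168  0.2205] [3.5356 3.0359 1.2344 0.6117 0.4823 0.2915 0.258  0.0247]
```

Run:
```python
from h import *
rep()
plan([((-170,0,300),0,8)])
```

```text
t 2.15 box [-269.5878   73.6085  179.633 ] alpha 13.03 xax [-0.0616  0.9648 -0.2557] F [-0.3424  0.4239 -1.0569] op 1.0008711022556378 q [ 0.1339  0.7659 -1.4331  2.5569  1.1527  1.1869 -0.6176]
[[1.0, -13, 14, -9, 0.03, 0.03, 0.01], [1.0, -13, 14, -10, 0.03, 0.03, 0.01], [1.0, -13, 14, -11, 0.03, 0.03, 0.01], [1.0, -12, 13, -12, 0.02, 0.03, 0.01], [1.0, -12, 13, -12, 0.03, 0.03, 0.01], [1.0, -11, 13, -13, 0.02, 0.03, 0.01], [1.0, -11, 13, -14, 0.03, 0.04, 0.01], [1.0, -9, 13, -15, 0.02, 0.03, 0.02]]
```

>>> {"name": "play_rows", "arguments": {"increments": [[1.0, -13, 14, -9, 0.03, 0.03, 0.01], [1.0, -13, 14, -10, 0.03, 0.03, 0.01], [1.0, -13, 14, -11, 0.03, 0.03, 0.01], [1.0, -12, 13, -12, 0.02, 0.03, 0.01], [1.0, -12, 13, -12, 0.03, 0.03, 0.01], [1.0, -11, 13, -13, 0.02, 0.03, 0.01], [1.0, -11, 13, -14, 0.03, 0.04, 0.01], [1.0, -9, 13, -15, 0.02, 0.03, 0.02]]}}

```text
clock: 3.15
tool_pos: [0.4165, -0.0366, 0.2989]
eef_rot: [0.732, 0.682, -0.0, -0.01]
contact_force: [0.4, 1.0, 0.0]
opening: 1.002
```

Run:
```python
from h import *
rep();s=r.get_state();print(s['q'].tolist(),s['tool_pos'].tolist(),s['eef_rot'].tolist())
cv2.imwrite("pics/w1.png",r.snapshot("wrist")[:,:,::-1])
plan([((-130,0,300),25,8)])
```

```text
t 3.15 box [-167.5491   -2.634   298.9031] alpha -0.9 xax [0.0009 0.9999 0.0138] F [0.4086 1.0364 0.0332] op 1.001807227148349 q [ 0.8538  0.6369 -1.4353  1.9853  0.6746  1.1604  0.6391]
[0.8538421995164769, 0.6369325958095189, -1.4352851154373694, 1.9852758059358746, 0.6745712283950633, 1.1604412619729016, 0.6390618258387147] [0.41647534138932635, -0.036639901984635063, 0.2989030515560672] [0.7315685229599029, 0.6816877839238166, -0.0003127254982228919, -0.010448141751751872]
[[1.0, 1, 4, 0, -0.06, -0.0, -0.0], [1.0, 0, 4, 0, -0.06, -0.0, -0.0], [1.0, 1, 4, 1, -0.05, -0.0, -0.0], [1.0, 0, 4, 1, -0.06, -0.0, -0.0], [1.0, 1, 5, 1, -0.05, -0.0, -0.0], [1.0, 0, 4, 1, -0.06, -0.0, -0.0], [1.0, 1, 4, 1, -0.05, -0.01, -0.01], [1.0, 0, 5, 2, -0.06, -0.0, -0.0]]
```

View pics/w1.png

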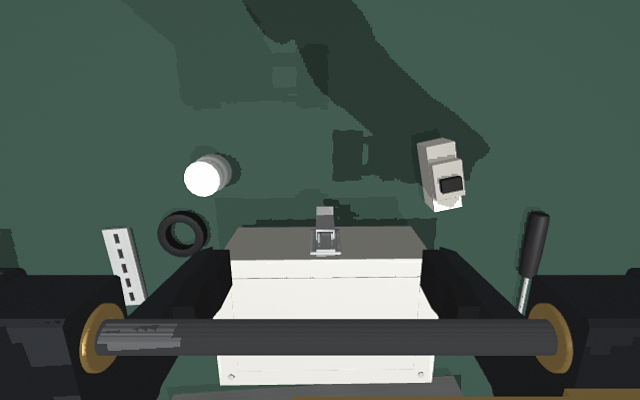

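Run:
```python
from h import *
a=cv2.imread("pics/w1.png")
cv2.imwrite("pics/w1z.png",cv2.resize(a[190:290,220:440],None,fx=3.6,fy=3.6,interpolation=cv2.INTER_CUBIC))
c=r.get_calibration("wrist")
for nm,p in (("pivot",(-95,0,90)),("grip",(-96,0,50)),("lip",(-100,0,31)),("keeper",(-90,0,118)),("cFR",(-81,-126,128)),("cFL",(-81,126,128)),("jar",None)):
    if p: print(nm,proj(c,b2w(p)), (proj(c,b2w(p))-[220,190])*3.6)
```

```text
pivot [327.569  229.8626] [387.2485 143.5054]
grip [326.9724 217.9361] [385.1006 100.5701]
lip [326.7072 210.4138] [384.1458  73.4895]
keeper [328.0783 243.3287] [389.0819 191.9832]
cFR [209.5789 256.2839] [-37.5158 238.622 ]
cFL [446.1427 253.4064] [814.1137 228.2631]
```

View pics/w1z.png

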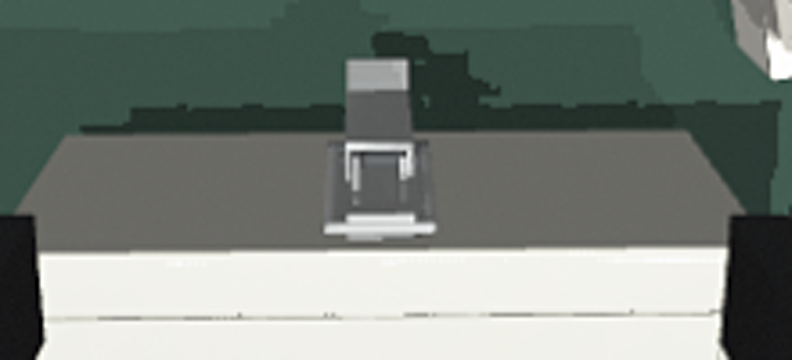

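```bash
sed -i 's/C=np.array(\[.5838,-.0457,0\])/C=np.array([.5855,-.0468,0])/' h.py
python3 - <<'E'
from h import *
plan([((-150,0,280),25,8)])
E
```

```text
[[1.0, 0, 2, 2, -0.06, -0.0, -0.0], [1.0, 0, 2, 3, -0.06, -0.0, -0.0], [1.0, 0, 2, 3, -0.05, -0.0, -0.0], [1.0, 1, 2, 3, -0.06, -0.0, -0.0], [1.0, 0, 1, 3, -0.05, -0.0, -0.0], [1.0, 1, 1, 3, -0.06, -0.0, -0.0], [1.0, 0, 1, 3, -0.05, -0.01, -0.01], [1.0, 1, 1, 3, -0.06, -0.0, -0.0]]
```

>>> {"name": "play_rows", "arguments": {"increments": [[1.0, 1, 4, 1, -0.06, 0, 0], [1.0, 0, 4, 1, -0.06, 0, 0], [1.0, 1, 4, 1, -0.05, 0, 0], [1.0, 0, 4, 1, -0.06, 0, 0], [1.0, 1, 5, 1, -0.05, 0, 0], [1.0, 0, 4, 1, -0.06, 0, 0], [1.0, 1, 4, 1, -0.05, 0, 0], [1.0, 0, 5, 2, -0.06, 0, 0]]}}

```text
clock: 4.2
tool_pos: [0.4524, -0.0356, 0.2952]
eef_rot: [0.716, 0.662, 0.157, 0.157]
contact_force: [0.4, -0.3, -0.1]
opening: 1.002
```

Run:
```python
from h import *
rep();s=r.get_state();print(s['q'].tolist(),s['tool_pos'].tolist(),s['eef_rot'].tolist())
plan([((-130,0,250),50,8)])
```

```text
t 4.2 box [-133.5896    1.9326  295.2182] alpha 25.59 xax [0.0058 0.9998 0.017 ] F [ 0.3755 -0.3004 -0.0829] op 1.0024554127204506 q [ 0.8943  0.4189 -1.3248  2.3316  1.2253  0.5958  0.1466]
[0.8942840193694199, 0.41893403735761986, -1.3248359231477733, 2.331633462456929, 1.2253499833938957, 0.5957725978306432, 0.14659361134024043] [0.4523706615260978, -0.035553352191078254, 0.29521824636044836] [0.7163867951520918, 0.6615869754521315, 0.15659764037887086, 0.15674760818457634]
[[1.0, 0, -2, 5, -0.05, -0.0, -0.0], [1.0, 0, -2, 5, -0.05, -0.0, -0.0], [1.0, 0, -3, 5, -0.05, -0.0, -0.0], [1.0, -1, -3, 5, -0.06, -0.0, -0.0], [1.0, 0, -3, 5, -0.05, -0.0, -0.0], [1.0, -1, -3, 5, -0.06, -0.0, -0.01], [1.0, 0, -4, 4, -0.05, -0.0, -0.0], [1.0, -1, -4, 4, -0.06, -0.01, -0.01]]
```

>>> {"name": "play_rows", "arguments": {"increments": [[1.0, 0, -2, 5, -0.06, 0, 0], [1.0, 0, -2, 5, -0.05, 0, 0], [1.0, 0, -3, 5, -0.06, 0, 0], [1.0, -1, -3, 5, -0.06, 0, 0], [1.0, 0, -3, 5, -0.05, 0, 0], [1.0, -1, -3, 5, -0.06, 0, 0], [1.0, 0, -4, 4, -0.06, 0, 0], [1.0, -1, -4, 4, -0.06, 0, 0]]}}

```text
clock: 5.2
tool_pos: [0.523, -0.0444, 0.3013]
eef_rot: [0.672, 0.619, 0.284, 0.292]
contact_force: [-0.7, 0.9, 0.0]
opening: 0.997
```

Run:
```python
from h import *
rep();s=r.get_state();print(s['q'].tolist(),s['tool_pos'].tolist(),s['eef_rot'].tolist())
plan([((-150,0,120),60,8)])
```

```text
t 5.2 box [-62.5325  -2.0098 301.2579] alpha 48.04 xax [0.0035 0.9998 0.0201] F [-0.6643  0.9038  0.0361] op 0.9971269507166685 q [ 0.793   0.6731 -1.4724  2.5603  2.0243  1.0824 -0.6319]
[0.7929818954557968, 0.6731151168753108, -1.4723921300249694, 2.5603013685877234, 2.024326835270881, 1.0823633597985576, -0.631852757213621] [0.5229795865221586, -0.04444285182818465, 0.30125789870397884] [0.6718781141853974, 0.6187661750487117, 0.2837758528664364, 0.29185524772425764]
[[1.0, 0, -24, 7, -0.03, -0.0, -0.0], [1.0, 0, -24, 6, -0.03, -0.0, -0.0], [1.0, 0, -25, 6, -0.02, -0.0, -0.0], [1.0, 0, -25, 5, -0.03, -0.0, -0.0], [1.0, 0, -25, 4, -0.02, -0.0, -0.0], [1.0, -1, -25, 4, -0.03, -0.0, -0.01], [1.0, 0, -25, 3, -0.02, -0.0, -0.0], [1.0, 0, -24, 3, -0.03, -0.01, -0.01]]
```

```bash
cat >> kin.py <<'E'
D+=[([0.8538421995164769, 0.6369325958095189, -1.4352851154373694, 1.9852758059358746, 0.6745712283950633, 1.1604412619729016, 0.6390618258387147], [0.41647534138932635, -0.036639901984635063, 0.2989030515560672],[0.7315685229599029, 0.6816877839238166, -0.0003127254982228919, -0.010448141751751872]),
([0.8942840193694199, 0.41893403735761986, -1.3248359231477733, 2.331633462456929, 1.2253499833938957, 0.5957725978306432, 0.14659361134024043], [0.4523706615260978, -0.035553352191078254, 0.29521824636044836] ,[0.7163867951520918, 0.6615869754521315, 0.15659764037887086, 0.15674760818457634]),
([0.7929818954557968, 0.6731151168753108, -1.4723921300249694, 2.5603013685877234, 2.024326835270881, 1.0823633597985576, -0.631852757213621], [0.5229795865221586, -0.04444285182818465, 0.30125789870397884], [0.6718781141853974, 0.6187661750487117, 0.2837758528664364, 0.29185524772425764])]
ey=np.array([0,1.,0])
E
python3 - <<'E'
from kin import *
A=[];b=[]
for q,p,o in D:
    r1=Rot.from_euler('z',-q[0]);a,B,Cc=frames(q);e=a*Rot.from_euler('z',-q[2]);f=B*Rot.from_euler('z',-q[4])
    A.append(np.column_stack([ez,a.apply(ez),B.apply(ez),Cc.apply(ez)]+[F.apply(v) for F,v in ((r1,ex),(e,ex),(B,ex),(f,ex),(Cc,ex))]));b.append(p)
b=np.hstack(b)
names=['d1','d3','d5','d7','r1x','e_x','B_x','f_x','C_x']
A=np.vstack(A)
for cols in ([0,1,2,3],[0,1,2,3,5,6],[0,1,2,3,5,6,8],[0,1,2,3,5,6,7,8],list(range(9))):
    x,res,_,sv=np.linalg.lstsq(A[:,cols],b,rcond=None);print([names[c] for c in cols],x,'rms mm',1e3*np.sqrt(np.mean((A[:,cols]@x-b)**2)),sv[-1])
E
```

```text
['d1', 'd3', 'd5', 'd7'] [0.2784 0.594  0.3158 0.3339] rms mm 14.180655145979072 0.5114999348477522
['d1', 'd3', 'd5', 'd7', 'e_x', 'B_x'] [ 0.2898  0.5948  0.3374  0.3463 -0.0278 -0.0134] rms mm 13.366964782304867 0.4001297127021895
['d1', 'd3', 'd5', 'd7', 'e_x', 'B_x', 'C_x'] [ 0.2876  0.5963  0.3589  0.3331 -0.0278 -0.0147  0.0187] rms mm 12.969849050397734 0.3901921588238114
['d1', 'd3', 'd5', 'd7', 'e_x', 'B_x', 'f_x', 'C_x'] [ 0.2893  0.5975  0.3603  0.3228 -0.0277 -0.014   0.0149  0.0104] rms mm 12.794367690770633 0.38360643716834936
['d1', 'd3', 'd5', 'd7', 'r1x', 'e_x', 'B_x', 'f_x', 'C_x'] [ 0.3436  0.5362  0.3469  0.3215  0.0383 -0.0267 -0.0084  0.0283 -0.009 ] rms mm 12.092155549951034 0.17962364942322806
```

Run:
```python
from kin import *
A=[];b=[]
for q,p,o in D:
    r1=Rot.from_euler('z',-q[0]);a,B,Cc=frames(q);e=a*Rot.from_euler('z',-q[2]);f=B*Rot.from_euler('z',-q[4])
    A.append(np.column_stack([ez,a.apply(ez),B.apply(ez),Cc.apply(ez)]+[F.apply(v) for F,v in ((r1,ey),(e,ey),(f,ey),(r1,ex),(e,ex),(B,ex),(f,ex))]));b.append(p)
b=np.hstack(b)
names=['d1','d3','d5','d7','r1y','e_y','f_y','r1x','e_x','B_x','f_x']
A=np.vstack(A)
for cols in ([0,1,2,3,4,5],[0,1,2,3,5,6],[0,1,2,3,4,5,6],[0,1,2,3,4,5,6,7],[0,1,2,3,4,5,6,8,9],list(range(11))):
    x,res,_,sv=np.linalg.lstsq(A[:,cols],b,rcond=None);print([names[c] for c in cols],x,'rms mm',1e3*np.sqrt(np.mean((A[:,cols]@x-b)**2)),sv[-1])
```

```text
['d1', 'd3', 'd5', 'd7', 'r1y', 'e_y'] [ 0.3474  0.5633  0.345   0.3483 -0.0187 -0.0273] rms mm 0.1200635827650417 0.42650021941682564
['d1', 'd3', 'd5', 'd7', 'e_y', 'f_y'] [ 0.3408  0.5552  0.3343  0.3344 -0.0409  0.0033] rms mm 5.999982698015505 0.37310354359724385
['d1', 'd3', 'd5', 'd7', 'r1y', 'e_y', 'f_y'] [ 0.3469  0.5634  0.3448  0.3482 -0.0188 -0.0269 -0.0004] rms mm 0.016848057686752505 0.3720056454834112
['d1', 'd3', 'd5', 'd7', 'r1y', 'e_y', 'f_y', 'r1x'] [ 0.3468  0.5635  0.3448  0.3482 -0.0188 -0.0269 -0.0004 -0.0001] rms mm 0.014670133208933341 0.22406477780487
['d1', 'd3', 'd5', 'd7', 'r1y', 'e_y', 'f_y', 'e_x', 'B_x'] [ 0.3469  0.5635  0.3448  0.3482 -0.0188 -0.0269 -0.0004 -0.      0.    ] rms mm 0.014849679287652054 0.3575898261181762
['d1', 'd3', 'd5', 'd7', 'r1y', 'e_y', 'f_y', 'r1x', 'e_x', 'B_x', 'f_x'] [ 0.3468  0.5635  0.3449  0.3481 -0.0188 -0.0268 -0.0004 -0.     -0.
 -0.      0.0001] rms mm 0.010422564839169242 0.21152072239893743
```

```bash
cat >> kin.py <<'E'
P=[.3469,.5634,.3448,.3482,-.0188,-.0269,-.0004]
lo=np.array([-3.01,-.46,-1.47,.13,-1,.04,-2.66]);hi=np.array([3.01,2.08,1.51,2.56,4.14,2.09,2.66])
def FK(q):
    r1=Rot.from_euler('z',-q[0]);a,B,Cc=frames(q);e=a*Rot.from_euler('z',-q[2]);f=B*Rot.from_euler('z',-q[4])
    p=P[0]*ez+P[1]*a.apply(ez)+P[2]*B.apply(ez)+P[3]*Cc.apply(ez)+P[4]*r1.apply(ey)+P[5]*e.apply(ey)+P[6]*f.apply(ey)
    return p,Cc*Rot.from_euler('z',np.pi-q[6])
def IK(p,R,q0,w=0.0,qref=None):
    def f(q):
        pp,RR=FK(q);v=[(pp-p)*5,(RR.inv()*R).as_rotvec()]
        if w: v.append(w*(q-qref))
        return np.concatenate(v)
    s=least_squares(f,np.clip(q0,lo+1e-3,hi-1e-3),bounds=(lo,hi));pp,RR=FK(s.x)
    return s.x,1e3*np.linalg.norm(pp-p),np.degrees(np.linalg.norm((RR.inv()*R).as_rotvec()))
E
python3 - <<'E'
from kin import *
for q,p,o in D: 
    pp,RR=FK(q);print(1e3*(pp-p),(RR.inv()*Rot.from_quat(o)).as_rotvec())
c=r.get_calibration("wrist");s=r.get_state()
cp=-c['R'].T@c['t'];print('cam in tool mm',1e3*Rot.from_quat(s['eef_rot']).inv().apply(cp-s['tool_pos']))
rng=np.random.default_rng(0)
for al in (30,25,20,15):
  p=b2w((-99,0,36));R=Rt(al);sol=[]
  for k in range(60):
    x,e,er=IK(p,R,rng.uniform(lo,hi))
    if e<.5 and er<.2: sol.append(x)
  sol=np.array(sol);print(al,len(sol)); 
  if len(sol): print(sol[np.argsort(sol[:,2])][::max(1,len(sol)//8)])
E
```

```text
[ 0.0394 -0.035   0.005 ] [-0.0001 -0.      0.0001]
[ 0.087  -0.0098  0.0038] [ 0.     -0.0006 -0.001 ]
[0.0411 0.012  0.0039] [-0.0002  0.0013 -0.0006]
[ 0.0347 -0.0279 -0.0433] [-0. -0. -0.]
[ 0.0575 -0.0087 -0.0187] [-0. -0.  0.]
[0.052  0.0294 0.    ] [-0. -0. -0.]
cam in tool mm [  -0.337   -75.8245 -168.4138]
30 0
25 37
[[ 0.6278  1.3282 -1.3754  2.5112  1.9925  1.4357 -0.4525]
 [ 0.5055  1.1292 -1.0159  2.5172  2.1817  1.1321 -0.6791]
 [ 0.4486  1.077  -0.8906  2.5201  2.2633  1.0481 -0.7715]
 [ 0.3559  1.017  -0.7072  2.525   2.3986  0.946  -0.9206]
 [ 0.3048  0.9933 -0.6126  2.5277  2.4757  0.9031 -1.0039]
 [ 0.2463  0.9726 -0.5074  2.5309  2.5672  0.8633 -1.1017]
 [ 0.1701  0.9544 -0.3741  2.5352  2.6913  0.8248 -1.2326]
 [ 0.0837  0.9445 -0.2249  2.54    2.8391  0.7979 -1.3868]
 [-0.0142  0.946  -0.0559  2.5455  3.0141  0.7883 -1.5674]
 [-0.2726  1.0237  0.419   2.5599  3.4976  0.8841 -2.0587]]
20 41
[[ 0.5945  1.1686 -1.1782  2.4272  1.9558  1.1355 -0.4333]
 [ 0.4982  1.0533 -0.9463  2.4319  2.0778  0.9367 -0.5743]
 [ 0.3964  0.979  -0.7435  2.437   2.2175  0.7945 -0.7277]
 [ 0.3568  0.9581 -0.6706  2.4391  2.2768  0.7507 -0.7914]
 [ 0.2776  0.9258 -0.5301  2.4431  2.4064  0.6777 -0.9285]
 [ 0.2582  0.9197 -0.4967  2.4442  2.4406  0.6628 -0.9644]
 [ 0.1703  0.8991 -0.3473  2.4489  2.608   0.6071 -1.1381]
 [-0.0587  0.8952  0.0362  2.4612  3.1235  0.5617 -1.6647]
 [-0.3875  1.0386  0.6499  2.4784  3.845   0.7998 -2.3905]]
15 32
[[ 0.6792  1.2998 -1.4204  2.3368  1.7422  1.3184 -0.1945]
 [ 0.5607  1.0741 -1.0503  2.3422  1.8487  0.9293 -0.3322]
 [ 0.2904  0.8944 -0.5293  2.3558  2.1814  0.5258 -0.6951]
 [ 0.2316  0.877  -0.4297  2.3588  2.2931  0.4696 -0.8109]
 [ 0.1751  0.8652 -0.3357  2.3618  2.4212  0.4243 -0.9423]
 [ 0.1324  0.8591 -0.2655  2.364   2.5332  0.3962 -1.0566]
 [ 0.1087  0.8567 -0.2266  2.3652  2.6014  0.3831 -1.1259]
 [-0.164   0.881   0.2258  2.3792  3.5253  0.3956 -2.0581]]
```

Run:
```python
from h import *
plan([((-115,0,200),28,4),((-125,0,150),20,4),((-125,0,90),15,8)],hand=.6)
```

```text
[[0.6, 0, -28, 7, 0.09, -0.0, -0.0], [0.6, 0, -27, 10, 0.09, -0.0, -0.0], [0.6, 0, -26, 12, 0.08, -0.01, -0.01], [0.6, 0, -24, 14, 0.09, -0.0, -0.0], [0.6, 0, -8, 10, 0.03, -0.0, -0.0], [0.6, 0, -8, 10, 0.04, -0.0, -0.0], [0.6, 0, -7, 10, 0.03, -0.0, -0.0], [0.6, 0, -7, 11, 0.04, -0.01, -0.0]]
[[0.6, 0, -3, 7, 0.01, 0.0, -0.0], [0.6, 0, -2, 7, 0.01, 0.0, -0.0], [0.6, 0, -3, 7, 0.01, 0.0, -0.0], [0.6, 0, -2, 7, 0.01, 0.0, -0.0], [0.6, 0, -2, 7, 0.01, 0.0, -0.0], [0.6, 0, -2, 7, 0.01, 0.0, -0.0], [0.6, 0, -3, 7, 0.01, 0.0, -0.0], [0.6, 0, -2, 8, 0.02, 0.0, -0.0]]
```

>>> {"name": "play_rows", "arguments": {"increments": [[0.6, 0, -28, 7, 0.09, 0, 0], [0.6, 0, -27, 10, 0.09, 0, 0], [0.6, 0, -26, 12, 0.08, -0.01, -0.01], [0.6, 0, -24, 14, 0.09, 0, 0], [0.6, 0, -8, 10, 0.03, 0, 0], [0.6, 0, -8, 10, 0.04, 0, 0], [0.6, 0, -7, 10, 0.03, 0, 0], [0.6, 0, -7, 11, 0.04, -0.01, 0]]}}

```text
clock: 6.2
tool_pos: [0.455, -0.0356, 0.1434]
eef_rot: [0.721, 0.673, 0.111, 0.12]
contact_force: [0.1, 0.1, -1.4]
opening: 0.598
```

Run:
```python
from h import *
rep()
plan([((-125,0,90),15,8)],hand=.6)
```

```text
t 6.2 box [-130.978     2.1122  143.4096] alpha 18.8 xax [-0.0011  1.     -0.0016] F [ 0.0522  0.0694 -1.4407] op 0.5979965073091253 q [ 0.6441  0.8457 -1.2385  2.4355  1.66    0.9045 -0.3078]
[[0.6, 0, -1, 7, 0.01, 0.0, 0.0], [0.6, 0, -1, 7, 0.01, 0.0, 0.0], [0.6, 0, -1, 6, 0.01, 0.0, 0.0], [0.6, 0, -1, 7, 0.01, 0.0, 0.0], [0.6, -1, -2, 6, 0.01, 0.0, 0.0], [0.6, 0, -1, 7, 0.01, 0.0, 0.0], [0.6, -1, -1, 6, 0.0, 0.0, 0.0], [0.6, 0, -2, 7, 0.01, 0.0, 0.0]]
```

Run:
```python
from h import *
c=r.get_calibration("wrist");im=r.snapshot("wrist")[:,:,::-1];cv2.imwrite("pics/w2.png",im)
for nm,p in (("pivot",(-95,0,90)),("grip",(-96,0,50)),("lip",(-102,0,31)),("keeper",(-90,0,118)),("cFR",(-81,-126,128)),("cFL",(-81,126,128))):
    print(nm,proj(c,b2w(p)))
```

```text
pivot [323.8876 232.9447]
grip [324.2632 199.2644]
lip [324.4016 180.2572]
keeper [323.5825 266.8703]
cFR [128.2622 287.5117]
cFL [519.2582 288.6467]
```

View pics/w2.png

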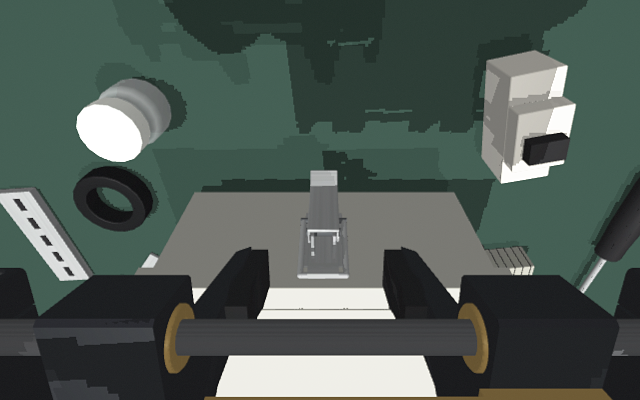

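>>> {"name": "play_rows", "arguments": {"increments": [[0.6, 0, -1, 7, 0.01, 0, 0], [0.6, 0, -1, 7, 0.01, 0, 0], [0.6, -1, -1, 6, 0.01, 0, 0], [0.6, 0, -1, 7, 0.01, 0, 0], [0.6, -1, -2, 6, 0.01, 0, 0], [0.6, 0, -1, 7, 0.01, 0, 0], [0.6, -1, -1, 6, 0, 0, 0], [0.6, 0, -2, 7, 0.01, 0, 0]]}}

```text
clock: 7.25
tool_pos: [0.4616, -0.0389, 0.0857]
eef_rot: [0.725, 0.677, 0.085, 0.093]
contact_force: [-0.4, -0.2, 0.0]
opening: 0.597
```

Run:
```python
from h import *
rep()
plan([((-112,-.5,60),19,4),((-103,-.5,35),24,4)],hand=.6)
```

```text
t 7.25 box [-124.1048   -0.8025   85.7153] alpha 14.48 xax [-0.      1.     -0.0014] F [-0.4487 -0.236   0.0493] op 0.5974207074264934 q [ 0.6086  0.9782 -1.1604  2.3852  1.701   0.9319 -0.2773]
[[0.6, 0, 1, 7, -0.02, 0.0, 0.0], [0.6, 0, 1, 7, -0.02, 0.0, 0.0], [0.6, 0, 1, 7, -0.02, 0.0, 0.0], [0.6, 0, 1, 7, -0.02, 0.0, 0.0], [0.6, 0, 0, 7, -0.02, 0.0, 0.0], [0.6, 0, 0, 7, -0.02, 0.0, 0.0], [0.6, 0, 0, 6, -0.02, 0.0, 0.0], [0.6, 0, 0, 7, -0.03, 0.0, 0.0]]
```

>>> {"name": "play_rows", "arguments": {"increments": [[0.6, 0, 1, 7, -0.02, 0, 0], [0.6, 0, 1, 7, -0.02, 0, 0], [0.6, 0, 1, 7, -0.02, 0, 0], [0.6, 0, 1, 7, -0.02, 0, 0], [0.6, 0, 0, 7, -0.02, 0, 0], [0.6, 0, 0, 7, -0.02, 0, 0], [0.6, 0, 0, 6, -0.02, 0, 0], [0.6, 0, 0, 7, -0.03, 0, 0]]}}

```text
clock: 8.25
tool_pos: [0.4846, -0.0403, 0.0311]
eef_rot: [0.715, 0.666, 0.144, 0.155]
contact_force: [-0.3, -0.2, -0.3]
opening: 0.6
```

Run:
```python
from h import *
rep()
im=r.snapshot("wrist")[:,:,::-1];cv2.imwrite("pics/w3.png",im)
im=r.snapshot("side")[:,:,::-1];cv2.imwrite("pics/s3.png",cv2.resize(im[100:280,260:480],None,fx=3.3,fy=3.3))
```

```text
t 8.25 box [-101.1278   -0.5205   31.147 ] alpha 24.46 xax [ 0.0022  1.     -0.0004] F [-0.2926 -0.2338 -0.3473] op 0.5997717622007903 q [ 0.5537  1.1971 -1.1324  2.5121  2.1095  1.2243 -0.5949]
```

View pics/w3.png

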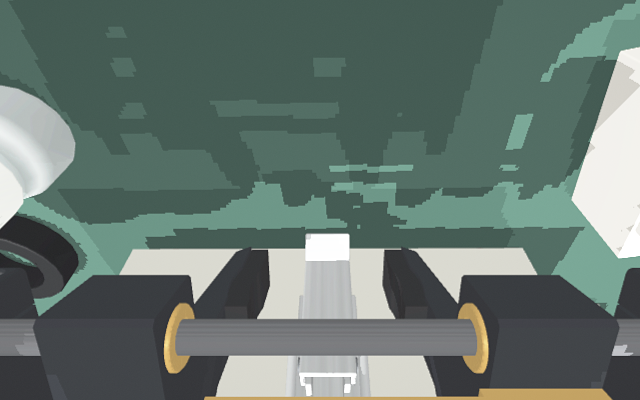

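View pics/s3.png

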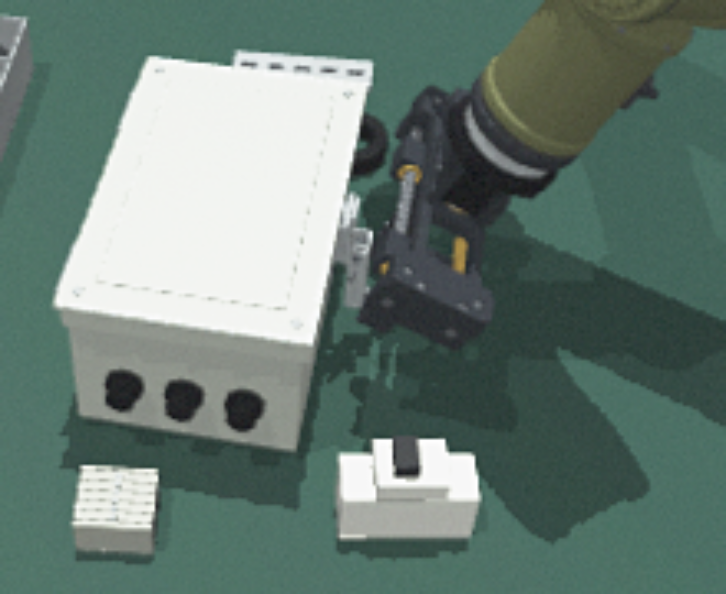

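The wrist view shows the lever (column 327) centred between the fingertips (columns 255 and 395), with no contact, so I'm closing the gripper.

>>> {"name": "play_rows", "arguments": {"increments": [[0.2, 0, 0, 0, 0, 0, 0], [0.1, 0, 0, 0, 0, 0, 0], [0.1, 0, 0, 0, 0, 0, 0], [0.1, 0, 0, 0, 0, 0, 0], [0.1, 0, 0, 0, 0, 0, 0], [0.1, 0, 0, 0, 0, 0, 0], [0.1, 0, 0, 0, 0, 0, 0], [0.1, 0, 0, 0, 0, 0, 0]], "grip_force": 20}}

```text
clock: 9.35
tool_pos: [0.4826, -0.0398, 0.0307]
eef_rot: [0.715, 0.667, 0.143, 0.153]
contact_force: [-1.8, 0.9, -0.1]
opening: 0.1
```

Run:
```python
from h import *
rep()
im=r.snapshot("wrist")[:,:,::-1];cv2.imwrite("pics/w4.png",im)
```

```text
t 9.35 box [-103.146    -0.2084   30.7101] alpha 24.13 xax [0.0001 1.     0.    ] F [-1.7669  0.8633 -0.0771] op 0.10030378844380472 q [ 0.5539  1.196  -1.1327  2.5126  2.1045  1.2193 -0.5919]
```

View pics/w4.png

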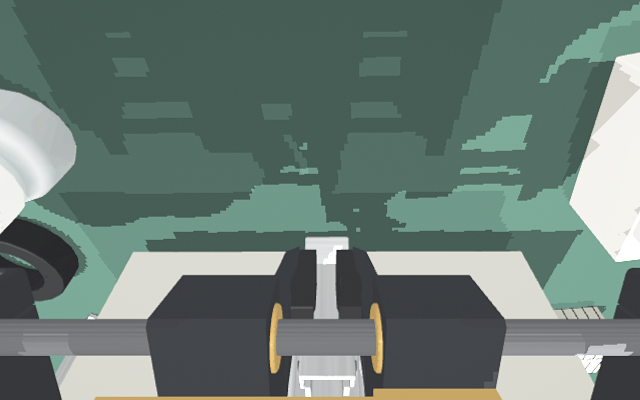

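Run:
```python
from h import *
s=r.get_state();c=r.get_calibration("wrist");R=Rot.from_quat(s['eef_rot'])
for y in(-9,0,9):
  for z in (0,-19,-38): print('tool',y,z,proj(c,s['tool_pos']+R.apply([0,y*1e-3,z*1e-3])))
for p in ((-102,0,41),(-108,0,31),(-110,0,31),(-102,0,31),(-96,0,31),(-102,0,90),(-102,0,96)): print(p,proj(c,b2w(p)))
im=cv2.imread("pics/w4.png");cv2.imwrite("pics/w4z.png",cv2.resize(im[220:400,240:410],None,fx=3.3,fy=3.3,interpolation=cv2.INTER_CUBIC))
```

```text
tool -9 0 [326.9296 231.3475]
tool -9 -19 [326.9882 246.4839]
tool -9 -38 [327.0615 265.4318]
tool 0 0 [326.9099 247.3336]
tool 0 -19 [326.9654 263.9867]
tool 0 -38 [327.0346 284.7578]
tool 9 0 [326.8908 262.8652]
tool 9 -19 [326.9433 280.9379]
tool 9 -38 [327.0086 303.4007]
(-102, 0, 41) [327.3927 264.2963]
(-108, 0, 31) [327.3838 241.5306]
(-110, 0, 31) [327.393  238.8702]
(-102, 0, 31) [327.3572 249.2828]
(-96, 0, 31) [327.3317 256.7087]
(-102, 0, 90) [327.6217 361.294 ]
(-102, 0, 96) [327.6584 376.8159]
```

View pics/w4z.png

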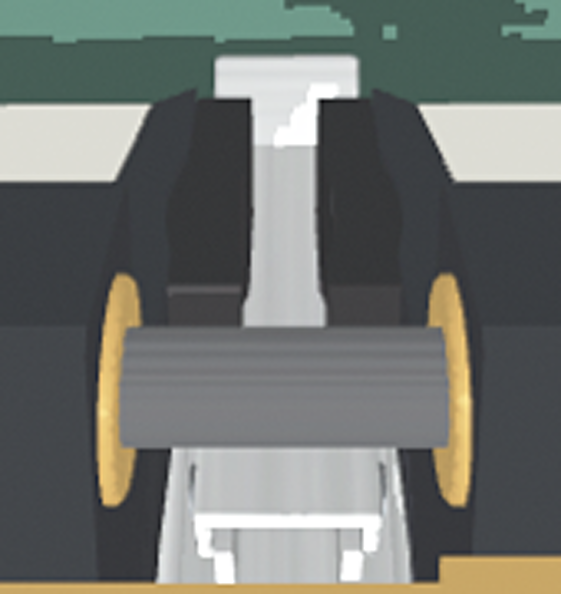

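Run:
```python
from h import *
s=r.get_state();R=Rot.from_quat(s['eef_rot'])
for n in("side","scene"):
  c=r.get_calibration(n);im=r.snapshot(n)[:,:,::-1].copy()
  pts={}
  for y in(-9,0,9):
    for z in (0,-19,-45): pts[(y,z)]=proj(c,s['tool_pos']+R.apply([0,y*1e-3,z*1e-3]))
  g=proj(c,s['tool_pos']);u,v=int(g[0])-70,int(g[1])-60
  z=cv2.resize(im[v:v+110,u:u+140],None,fx=5.4,fy=5.4,interpolation=cv2.INTER_CUBIC)
  for k,p in pts.items():
    q=((p-[u,v]+.5)*5.4).astype(int);cv2.circle(z,tuple(int(t) for t in q),3,{0:(0,0,255),-19:(0,255,0),-45:(255,0,0)}[k[1]],-1)
  cv2.imwrite(f"pics/{n}5.png",z)
```

```text
(no output)
```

View pics/side5.png

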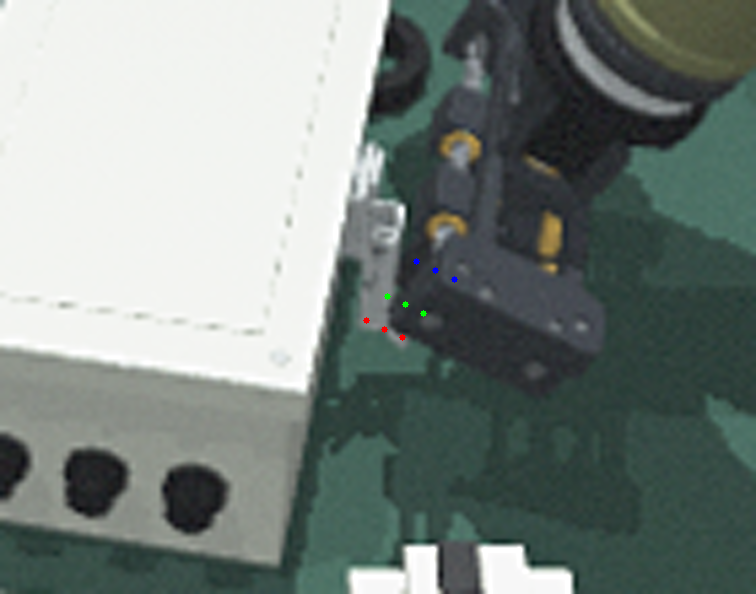

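View pics/scene5.png

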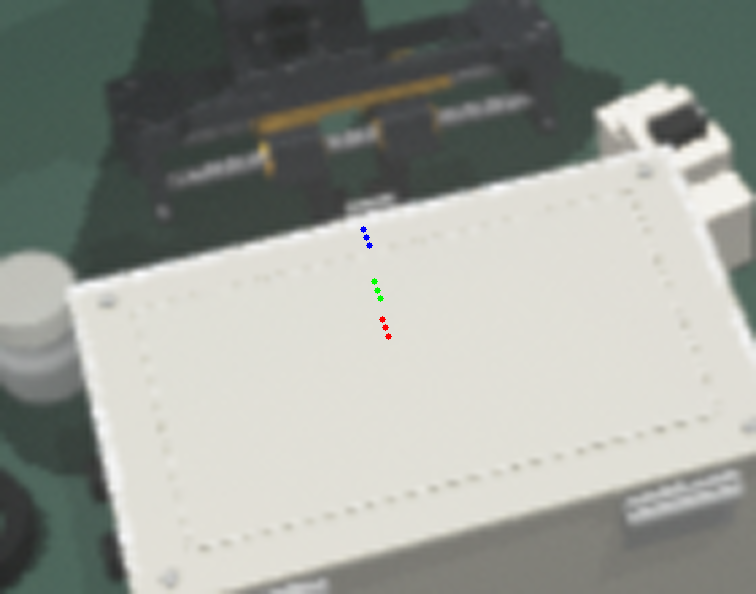

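The pictures show the real fingertips about 20 mm behind the nominal TCP. In the wrist view the tips appear at row 250, and in the side view the lever is not hidden by a finger. The fingers closed in front of the lever, so I'll reopen and go about 18 mm deeper.

>>> {"name": "play_rows", "arguments": {"increments": [[0.6, 0, 0, 0, 0, 0, 0], [0.6, 0, 0, 0, 0, 0, 0], [0.6, 0, 0, 0, 0, 0, 0], [0.6, 0, 0, 0, 0, 0, 0], [0.6, 0, 0, 5, 0, 0, 0], [0.6, 0, 0, 5, -0.01, 0, 0], [0.6, 0, 0, 5, 0, 0, 0], [0.6, 0, 0, 5, 0, 0, 0]]}}

```text
clock: 10.5
tool_pos: [0.4929, -0.0407, 0.0117]
eef_rot: [0.715, 0.665, 0.147, 0.158]
contact_force: [0.2, 0.2, -0.6]
opening: 0.599
```

Run:
```python
from h import *
rep()
im=r.snapshot("wrist")[:,:,::-1];cv2.imwrite("pics/w6.png",im)
im=r.snapshot("side")[:,:,::-1];cv2.imwrite("pics/s6.png",cv2.resize(im[120:240,310:450],None,fx=5,fy=5))
```

```text
t 10.5 box [-92.8068  -0.3777  11.7179] alpha 24.91 xax [ 0.0015  1.     -0.0005] F [ 0.1752  0.1535 -0.6048] op 0.5993081983839429 q [ 0.5515  1.2484 -1.1085  2.4927  2.1593  1.2499 -0.588 ]
```

View pics/w6.png

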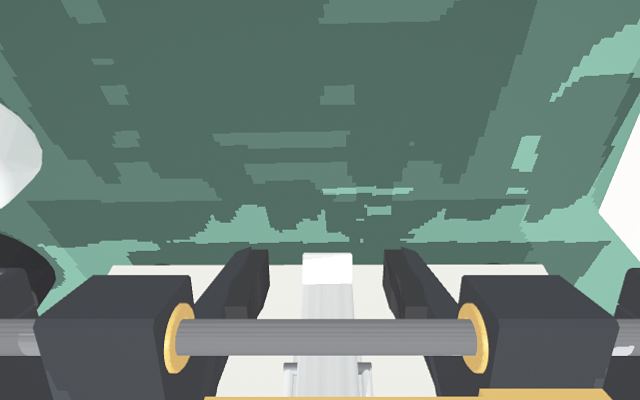

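View pics/s6.png

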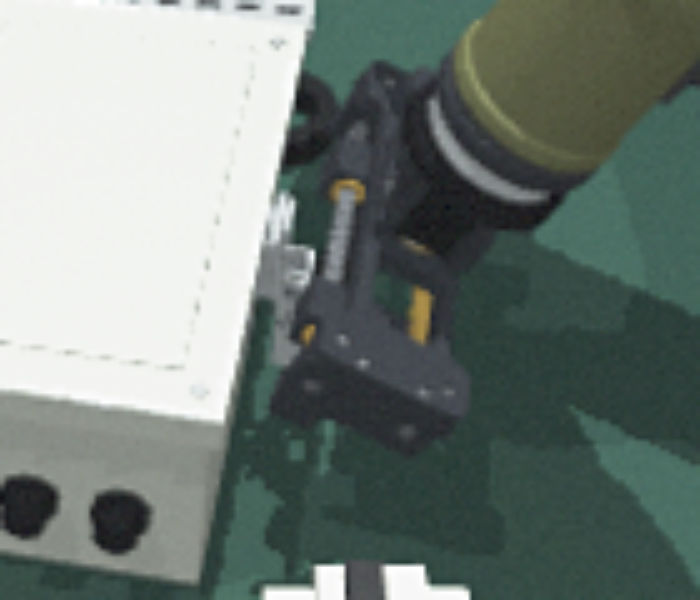

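>>> {"name": "play_rows", "arguments": {"increments": [[0.1, 0, 0, 0, 0, 0, 0], [0.1, 0, 0, 0, 0, 0, 0], [0.1, 0, 0, 0, 0, 0, 0], [0.1, 0, 0, 0, 0, 0, 0], [0.1, 0, 0, 0, 0, 0, 0], [0.1, 0, 0, 0, 0, 0, 0], [0.1, 0, 0, 0, 0, 0, 0], [0.1, 0, 0, 0, 0, 0, 0]], "grip_force": 20}}

```text
clock: 11.6
tool_pos: [0.4928, -0.0401, 0.0118]
eef_rot: [0.715, 0.666, 0.147, 0.157]
contact_force: [0.8, 1.3, -1.3]
opening: 0.242
```

Run:
```python
from h import *
rep()
im=r.snapshot("wrist")[:,:,::-1];cv2.imwrite("pics/w7.png",im)
```

```text
t 11.6 box [-92.9355   0.1962  11.7885] alpha 24.88 xax [0.0011 1.     0.0007] F [ 0.847   1.2763 -1.2831] op 0.24191409120566895 q [ 0.5513  1.2483 -1.1092  2.4926  2.1588  1.2489 -0.588 ]
```

View pics/w7.png

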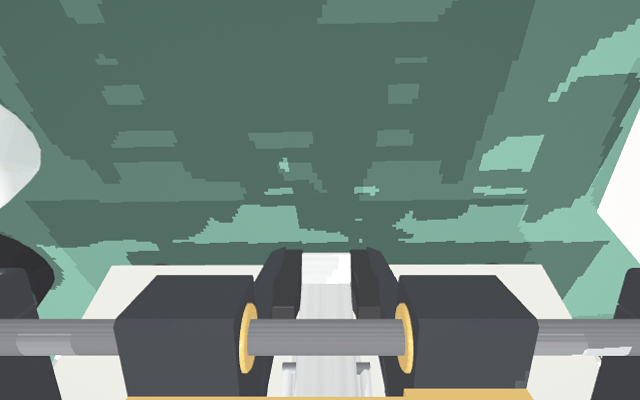

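```bash
cat >> h.py <<'E'
PIV=np.array([-95.,90.])
def tz(al): a=np.radians(al);return np.array([np.sin(a),-np.cos(a)]),np.array([np.cos(a),np.sin(a)])
TCP0=np.array([-92.9,11.8]);AL0=24.9;C0=np.array([-100.,40.])
z0,y0=tz(AL0);off=np.array([(TCP0-C0)@y0,(TCP0-C0)@z0])
def lev(th,al):
    v=C0-PIV;c,s=np.cos(-th),np.sin(-th)  # rotate: down -> -x
    cc=PIV+np.array([v[0]*np.cos(th)+v[1]*np.sin(th), -v[0]*np.sin(th)+v[1]*np.cos(th)])
    z,y=tz(al);t=cc+off[0]*y+off[1]*z
    return (t[0],0.2,t[1])
def curth():
    s=r.get_state();b=w2b(s['tool_pos']);z=(RB.inv()*Rot.from_quat(s['eef_rot'])).as_matrix()[:,2];al=np.degrees(np.arctan2(z[0],-z[2]))
    zz,yy=tz(al);c=np.array([b[0],b[2]])-off[0]*yy-off[1]*zz-PIV
    return np.arctan2(-c[0],-c[1])-np.arctan2(-(C0-PIV)[0],-(C0-PIV)[1]),np.linalg.norm(c),al
E
python3 - <<'E'
from h import *
print(curth(),lev(0,24.9),lev(1.0,20))
plan([(lev(.12*k,24.9-1*k),24.9-1*k,1) for k in range(1,9)],hand=.1)
from kin import *
q=r.get_state()['q']
for k in range(0,17,2):
  q,e,er=IK(b2w(lev(.12*k,24.9-k)),Rt(24.9-k),q,.02,q);print(k,e.round(2),er.round(2),q)
E
```

```text
(np.float64(0.00015350690167723058), np.float64(50.263385518927414), np.float64(24.877848722438173)) (np.float64(-92.9), 0.2, np.float64(11.799999999999994)) (np.float64(-135.10976639925386), 0.2, np.float64(38.48884212377361))
[[0.1, 0, -5, -3, 0.02, -0.0, -0.0], [0.1, 0, -6, -4, 0.01, -0.0, -0.0], [0.1, 0, -4, -5, 0.02, -0.0, -0.0], [0.1, 0, -5, -5, 0.02, -0.0, -0.0], [0.1, 0, -3, -5, 0.02, -0.0, -0.0], [0.1, 0, -3, -5, 0.01, -0.0, -0.0], [0.1, 0, -3, -6, 0.02, -0.0, -0.0], [0.1, 0, -2, -6, 0.02, -0.0, -0.0]]
0 0.0 0.0 [ 0.551   1.2483 -1.1089  2.493   2.1594  1.2495 -0.5876]
2 0.0 0.0 [ 0.5509  1.2287 -1.1147  2.499   2.1145  1.22   -0.5812]
4 0.01 0.0 [ 0.5527  1.2016 -1.1222  2.5011  2.0625  1.1825 -0.5671]
6 0.01 0.01 [ 0.5573  1.1674 -1.1303  2.4969  2.0025  1.1367 -0.5414]
8 0.01 0.01 [ 0.5648  1.1275 -1.1377  2.4843  1.9333  1.0835 -0.4999]
10 0.01 0.01 [ 0.5751  1.0842 -1.1435  2.462   1.8533  1.0265 -0.4391]
12 0.02 0.01 [ 0.5872  1.041  -1.1474  2.4295  1.7609  0.9716 -0.3569]
14 0.02 0.01 [ 0.6006  1.0025 -1.1514  2.3875  1.6557  0.9273 -0.2541]
16 0.02 0.01 [ 0.6145  0.9735 -1.1588  2.3368  1.5415  0.9027 -0.1363]
```

>>> {"name": "play_rows", "arguments": {"increments": [[0.1, 0, -5, -3, 0.02, 0, 0], [0.1, 0, -6, -4, 0.01, 0, 0], [0.1, 0, -4, -5, 0.02, 0, 0], [0.1, 0, -5, -5, 0.02, 0, 0], [0.1, 0, -3, -5, 0.02, 0, 0], [0.1, 0, -3, -5, 0.01, 0, 0], [0.1, 0, -3, -6, 0.02, 0, 0], [0.1, 0, -2, -6, 0.02, 0, 0]], "grip_force": 25}}

```text
clock: 12.65
tool_pos: [0.4512, -0.0373, 0.0387]
eef_rot: [0.725, 0.673, 0.099, 0.106]
contact_force: [2.2, -0.8, -1.5]
opening: 0.24
```

Run:
```python
from h import *
rep();th,rr,al=curth();print(th,rr,al)
im=r.snapshot("wrist")[:,:,::-1];cv2.imwrite("pics/w8.png",im)
plan([(lev(.9+.13*k,17-1*k),17-1*k,1) for k in range(1,9)],hand=.1)
```

```text
t 12.65 box [-134.6851    0.1136   38.655 ] alpha 16.7 xax [ 0.0049  1.     -0.0001] F [ 2.1515 -0.7659 -1.5011] op 0.23979889094857976 q [ 0.5656  1.1187 -1.1367  2.4767  1.9205  1.0725 -0.4925]
0.9875146386108697 48.21803717360362 16.6962054068481
[[0.1, 0, -3, -1, 0.01, 0.0, -0.0], [0.1, 0, -1, -7, 0.02, 0.0, -0.0], [0.1, 0, 0, -6, 0.02, 0.0, -0.0], [0.1, 0, 0, -7, 0.01, 0.0, -0.0], [0.1, 0, 1, -6, 0.02, 0.0, -0.0], [0.1, 0, 2, -7, 0.02, 0.0, -0.0], [0.1, 0, 2, -6, 0.02, 0.0, -0.0], [0.1, 0, 3, -5, 0.01, 0.0, -0.0]]
```

View pics/w8.png

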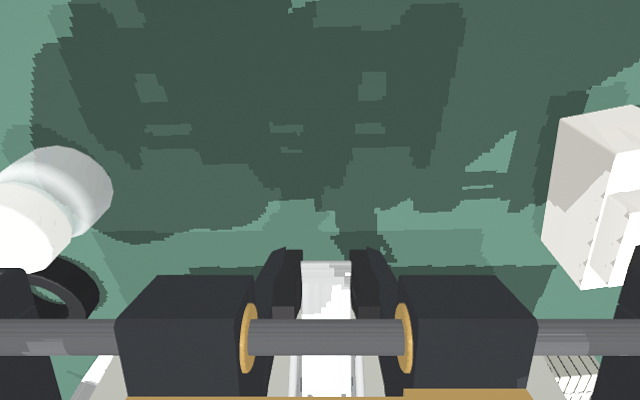

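The lever is following the gripper: θ is about 1.0 and the opening still reads 0.24. Continuing.

>>> {"name": "play_rows", "arguments": {"increments": [[0.1, 0, -2, -4, 0.01, 0, 0], [0.1, 0, -1, -7, 0.02, 0, 0], [0.1, 0, 0, -6, 0.02, 0, 0], [0.1, 0, 0, -7, 0.01, 0, 0], [0.1, 0, 1, -6, 0.02, 0, 0], [0.1, 0, 2, -7, 0.02, 0, 0], [0.1, 0, 2, -6, 0.02, 0, 0], [0.1, 0, 3, -5, 0.01, 0, 0]]}}

```text
clock: 13.7
tool_pos: [0.4479, -0.0371, 0.0892]
eef_rot: [0.731, 0.677, 0.055, 0.06]
contact_force: [5.6, 0.7, -8.3]
opening: 0.242
```

Run:
```python
from h import *
rep();th,rr,al=curth();print(th,rr,al)
im=r.snapshot("wrist")[:,:,::-1];cv2.imwrite("pics/w9.png",im)
im=r.snapshot("side")[:,:,::-1];cv2.imwrite("pics/s9.png",cv2.resize(im[100:240,310:450],None,fx=4.2,fy=4.2,interpolation=cv2.INTER_CUBIC))
```

```text
t 13.7 box [-137.954     0.0972   89.191 ] alpha 9.35 xax [ 0.0064  1.     -0.0003] F [ 5.5834  0.6799 -8.3153] op 0.24241572566208117 q [ 0.6067  0.9441 -1.1345  2.3316  1.5331  0.8708 -0.132 ]
2.0608669626769642 50.81793251364648 9.349480593484548
```

View pics/w9.png

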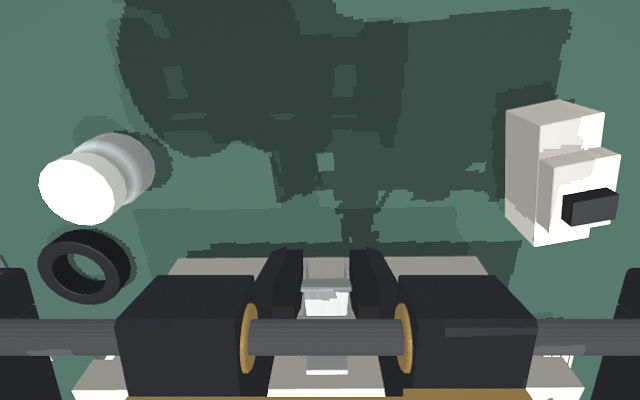

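View pics/s9.png

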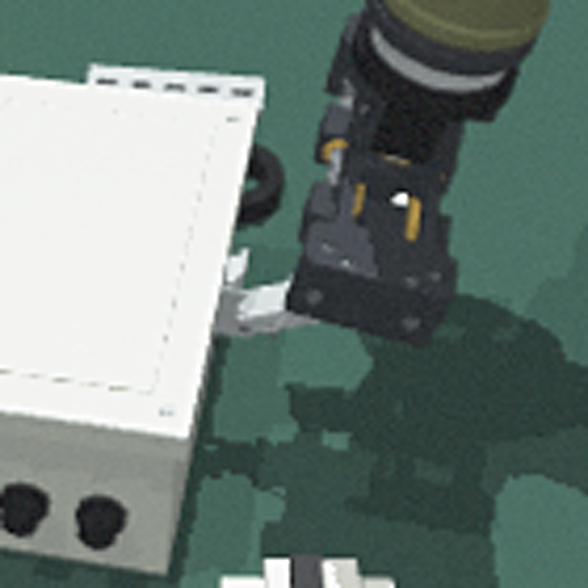

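Run:
```python
from h import *
a=cv2.imread("pics/w9.png")
cv2.imwrite("pics/w9z.png",cv2.resize(a[235:400,230:430],None,fx=3.6,fy=3.6,interpolation=cv2.INTER_CUBIC))
a=cv2.imread("pics/s9.png");cv2.imwrite("pics/s9z.png",cv2.resize(a[200:380,180:360],None,fx=3.3,fy=3.3,interpolation=cv2.INTER_CUBIC))
c=r.get_calibration("wrist")
for nm,p in (("pivot",(-95,0,90)),("lip",(-95-50,0,116)),("keeper",(-88,0,122))):
    print(nm,proj(c,b2w(p)))
```

```text
pivot [327.3109 310.3801]
lip [326.8133 267.5023]
keeper [327.5051 366.5828]
```

View pics/w9z.png

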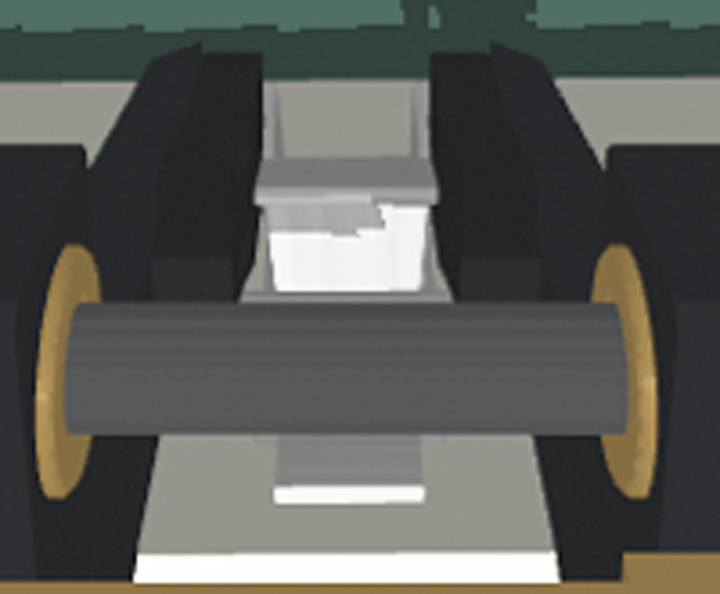

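View pics/s9z.png

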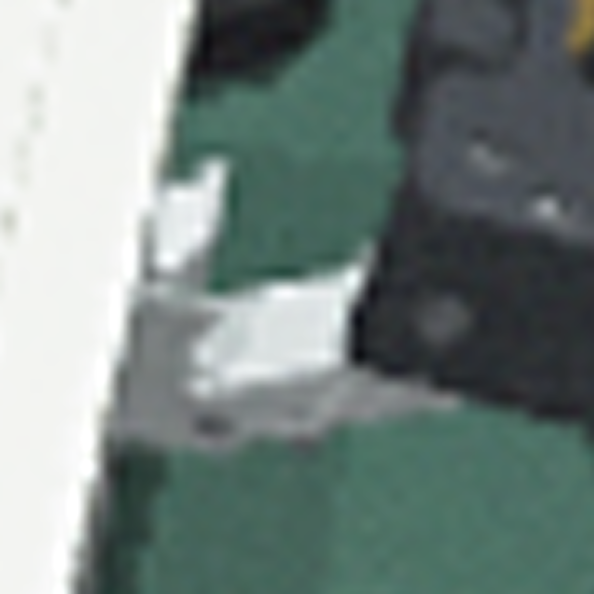

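The keeper at (327,372) is empty, and the hook is hanging outwards under the lever. The latch is off, so I'm releasing and retracting.

>>> {"name": "play_rows", "arguments": {"increments": [[0.7, 0, 0, 0, 0, 0, 0], [0.7, 0, 0, 0, 0, 0, 0], [0.7, 0, 0, 0, 0, 0, 0], [0.7, 0, 0, -5, 0, 0, 0], [0.7, 0, 0, -15, 0, 0, 0], [0.7, 0, 0, -20, 0, 0, 0], [0.7, 0, 0, -20, 0, 0, 0], [0.7, 0, 0, -20, 0, 0, 0]]}}

```text
clock: 14.8
tool_pos: [0.4297, -0.0359, 0.1697]
eef_rot: [0.73, 0.679, 0.053, 0.058]
contact_force: [-0.4, 0.2, 0.5]
opening: 0.702
```

Run:
```python
from h import *
rep()
im=r.snapshot("wrist")[:,:,::-1];cv2.imwrite("pics/w10.png",im)
im=r.snapshot("side")[:,:,::-1];cv2.imwrite("pics/s10.png",cv2.resize(im[100:240,310:450],None,fx=4.2,fy=4.2,interpolation=cv2.INTER_CUBIC))
```

```text
t 14.8 box [-156.1909    0.0262  169.684 ] alpha 8.97 xax [ 0.0022  1.     -0.0019] F [-0.4398  0.1637  0.4771] op 0.701924889390533 q [ 0.6925  0.7603 -1.24    2.3005  1.2363  0.8387  0.1018]
```

View pics/w10.png

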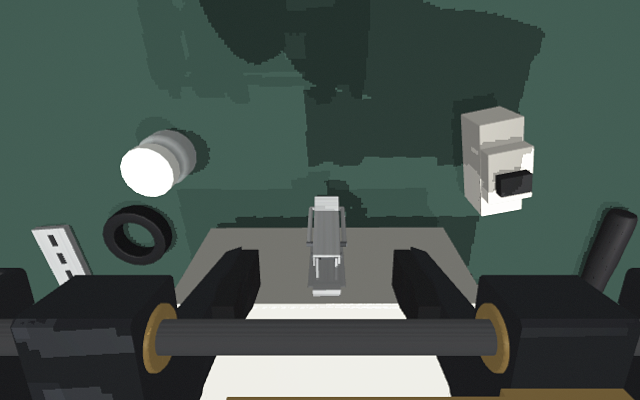

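View pics/s10.png

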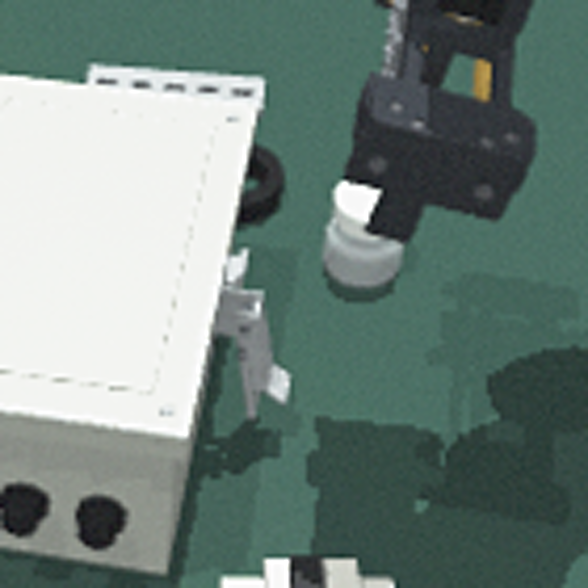

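```bash
cat >> h.py <<'E'
def lip(phi,al,s,y=-45):
    L=np.array([84.,112.])+165*np.array([-np.cos(phi-.012),np.sin(phi-.012)])
    z,yy=tz(al);t=L-9*yy+(21+s)*z
    return (t[0],y,t[1])
E
python3 - <<'E'
from h import *
print(lip(0,27,8))
plan([((-118,-45,115),19,4),((-103,-45,74),23,4)],hand=0)
E
```

```text
(np.float64(-75.84145436780776), -45, np.float64(80.09494382053926))
[[0, -11, 7, 15, -0.04, 0.0, -0.0], [0, -11, 6, 16, -0.04, 0.0, -0.0], [0, -12, 6, 16, -0.05, 0.0, -0.0], [0, -11, 5, 15, -0.04, 0.0, -0.0], [0, 0, 0, 11, -0.02, 0.0, -0.0], [0, 0, 0, 11, -0.02, 0.0, -0.0], [0, 0, 0, 11, -0.02, 0.0, -0.0], [0, 0, 0, 11, -0.01, 0.0, -0.0]]
```

>>> {"name": "play_rows", "arguments": {"increments": [[0, -11, 7, 15, -0.04, 0, 0], [0, -11, 6, 16, -0.04, 0, 0], [0, -12, 6, 16, -0.05, 0, 0], [0, -11, 5, 15, -0.04, 0, 0], [0, 0, 0, 11, -0.02, 0, 0], [0, 0, 0, 11, -0.02, 0, 0], [0, 0, 0, 11, -0.02, 0, 0], [0, 0, 0, 11, -0.01, 0, 0]], "grip_force": 20}}

```text
clock: 15.9
tool_pos: [0.4808, -0.0853, 0.0679]
eef_rot: [0.718, 0.667, 0.138, 0.147]
contact_force: [0.6, -0.0, -1.1]
opening: 0.004
```

Run:
```python
from h import *
rep()
im=r.snapshot("wrist")[:,:,::-1];cv2.imwrite("pics/w11.png",im)
im=r.snapshot("side")[:,:,::-1];cv2.imwrite("pics/s11.png",cv2.resize(im[100:240,310:450],None,fx=4.2,fy=4.2,interpolation=cv2.INTER_CUBIC))
plan([((-94,-45,75),25,2),((-84,-45,77),27,4)],hand=0)
```

```text
t 15.9 box [-101.7413  -45.7241   67.9498] alpha 23.25 xax [0.0039 1.     0.0015] F [ 0.6447 -0.021  -1.1411] op 0.004136869683309876 q [ 0.6998  1.0673 -1.1346  2.4743  2.0312  1.0359 -0.4275]
[[0, 0, 5, -2, -0.02, 0.0, -0.0], [0, 1, 6, -2, -0.01, 0.0, -0.0], [0, 0, 2, 1, -0.01, 0.0, -0.0], [0, 0, 2, 1, -0.01, 0.0, -0.0], [0, 0, 3, 0, -0.01, 0.0, -0.0], [0, 0, 2, 1, -0.01, 0.0, -0.0]]
```

View pics/w11.png

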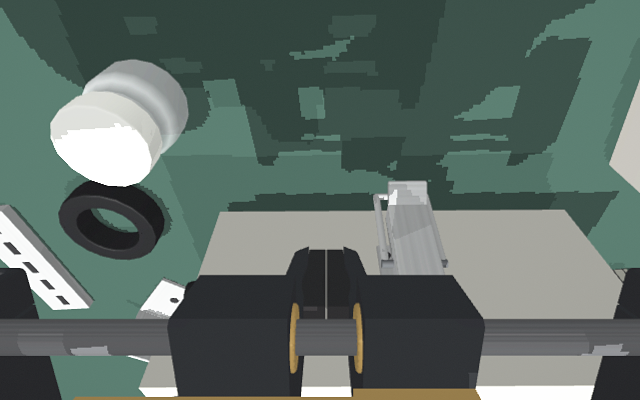

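View pics/s11.png

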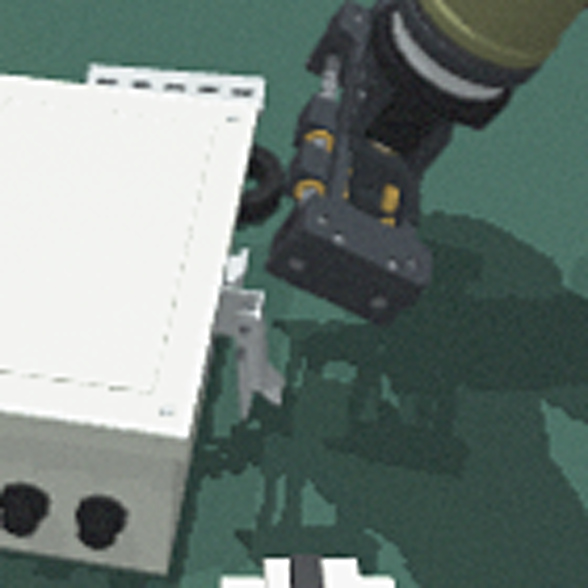

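>>> {"name": "play_rows", "arguments": {"increments": [[0, 0, 5, 0, -0.02, 0, 0], [0, 1, 6, -1, -0.02, 0, 0], [0, 0, 2, 0, -0.01, 0, 0], [0, 0, 2, 0, -0.01, 0, 0], [0, 0, 3, 0, -0.01, 0, 0], [0, 0, 2, 0, -0.01, 0, 0], [0, 0, 0, 0, 0, 0, 0], [0, 0, 0, 0, 0, 0, 0]]}}

```text
clock: 17.0
tool_pos: [0.4996, -0.0854, 0.0785]
eef_rot: [0.711, 0.66, 0.166, 0.177]
contact_force: [1.0, -0.2, -1.1]
opening: 0.006
```

Run:
```python
from h import *
rep()
plan([((-72,-45,75),27.5,6)],hand=0)
im=r.snapshot("side")[:,:,::-1];cv2.imwrite("pics/s12.png",cv2.resize(im[100:240,310:450],None,fx=4.2,fy=4.2,interpolation=cv2.INTER_CUBIC))
```

```text
t 17.0 box [-82.9899 -44.5018  78.4948] alpha 28.11 xax [0.0039 1.     0.002 ] F [ 1.0092 -0.1951 -1.1259] op 0.005849662994783382 q [ 0.6998  1.086  -1.1565  2.499   2.1193  1.1122 -0.4867]
[[0, 0, 1, 1, 0.0, 0.0, -0.0], [0, 0, 1, 1, 0.0, 0.0, -0.0], [0, 0, 2, 2, 0.0, 0.0, -0.0], [0, 0, 1, 1, 0.0, 0.0, -0.0], [0, 0, 2, 2, 0.01, 0.0, -0.0], [0, 0, 1, 1, 0.0, 0.0, -0.0]]
```

View pics/s12.png

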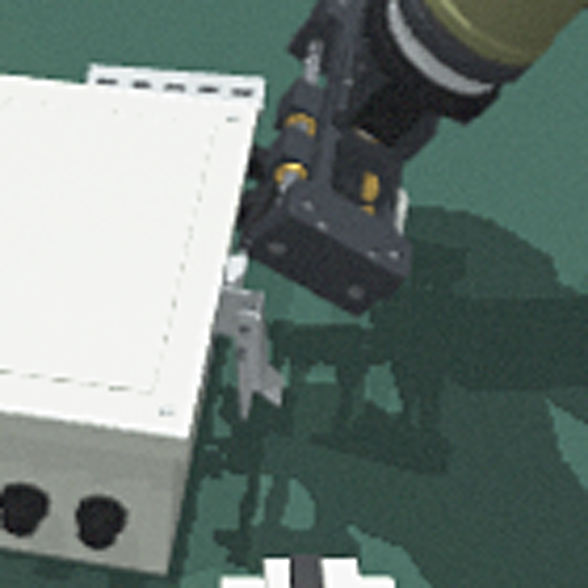

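>>> {"name": "play_rows", "arguments": {"increments": [[0, 0, 1, 1, 0, 0, 0], [0, 0, 1, 1, 0, 0, 0], [0, 0, 2, 1, 0, 0, 0], [0, 0, 1, 1, 0, 0, 0], [0, 0, 2, 1, 0, 0, 0], [0, 0, 1, 1, 0, 0, 0], [0, 0, 0, 0, 0, 0, 0], [0, 0, 0, 0, 0, 0, 0]]}}

```text
clock: 18.05
tool_pos: [0.5076, -0.0861, 0.0759]
eef_rot: [0.711, 0.661, 0.165, 0.175]
contact_force: [-2.3, -0.4, 0.8]
opening: 0.006
```

Run:
```python
from h import *
rep()
```

```text
t 18.05 box [-74.9835 -44.5996  75.9264] alpha 27.84 xax [0.0023 1.     0.0019] F [-2.2905 -0.4465  0.8138] op 0.005587647084577775 q [ 0.7022  1.0873 -1.1479  2.4709  2.1123  1.0904 -0.4576]
```

Run:
```python
from h import *
print(lip(0,27.8,12))
plan([(lip(.03*k,27.8,12,-44.6),27.8,1) for k in range(1,9)],hand=0)
```

```text
(np.float64(-73.55858978827864), -45, np.float64(76.63139557450106))
[[0, 0, 4, -4, 0.0, -0.0, -0.0], [0, 0, 2, -5, 0.0, -0.0, -0.0], [0, 0, 3, -4, 0.0, -0.0, -0.0], [0, 0, 3, -4, 0.0, -0.0, -0.0], [0, 0, 2, -4, 0.0, -0.0, -0.0], [0, 0, 3, -4, 0.0, -0.0, -0.0], [0, 0, 4, -4, 0.0, -0.0, -0.0], [0, 0, 3, -4, 0.0, -0.0, -0.0]]
```

>>> {"name": "play_rows", "arguments": {"increments": [[0, 0, 2, -4, 0, 0, 0], [0, 0, 2, -5, 0, 0, 0], [0, 0, 3, -4, 0, 0, 0], [0, 0, 3, -4, 0, 0, 0], [0, 0, 3, -4, 0, 0, 0], [0, 0, 3, -4, 0, 0, 0], [0, 0, 4, -4, 0, 0, 0], [0, 0, 3, -4, 0, 0, 0]]}}

```text
clock: 19.05
tool_pos: [0.511, -0.0866, 0.1175]
eef_rot: [0.711, 0.662, 0.163, 0.174]
contact_force: [-1.8, 0.3, -2.6]
opening: 0.004
```

Run:
```python
from h import *
rep()
im=r.snapshot("side")[:,:,::-1];cv2.imwrite("pics/s13.png",cv2.resize(im[80:240,270:450],None,fx=4,fy=4,interpolation=cv2.INTER_CUBIC))
```

```text
t 19.05 box [-71.5622 -44.8555 117.5323] alpha 27.61 xax [0.0017 1.     0.0019] F [-1.8394  0.3317 -2.6074] op 0.003527880218990438 q [ 0.7318  0.9693 -1.1766  2.4359  1.9986  0.98   -0.3833]
```

View pics/s13.png

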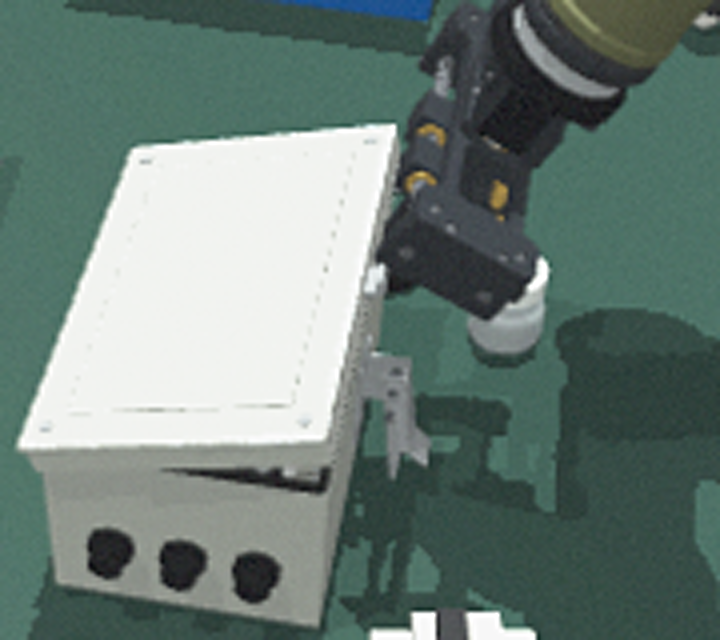

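The cover is lifting (about 0.25 rad, with 3 N on the tool). I'll continue along the arc and move the finger further under the lip.

Run:
```python
from h import *
from kin import *
print(lip(.25,27.6,12))
st=[(.25+.055*k,27.6-0.9*k,12+3*min(k,6)) for k in range(1,9)]
plan([(lip(p,a,s),a,1) for p,a,s in st],hand=0)
q=r.get_state()['q']
for p,a,s in st+[(1.0,12,30),(1.3,5,30),(1.6,0,30),(1.7,0,30)]:
  q,e,er=IK(b2w(lip(p,a,s)),Rt(a),q,.02,q);print(p,e.round(2),er.round(2),q)
```

```text
(np.float64(-69.03595017771192), -45, np.float64(117.48593116992093))
[[0, 0, 7, -2, 0.02, -0.0, -0.0], [0, 0, 6, -4, 0.01, -0.0, -0.0], [0, 0, 6, -3, 0.02, -0.0, -0.0], [0, 0, 6, -3, 0.01, -0.0, -0.0], [0, 0, 7, -3, 0.02, -0.0, -0.0], [0, 0, 6, -2, 0.02, -0.0, -0.0], [0, 0, 7, -6, 0.01, -0.0, -0.0], [0, 0, 7, -4, 0.02, -0.0, -0.0]]
0.305 0.01 0.01 [ 0.7354  0.9446 -1.1696  2.4     1.9477  0.936  -0.3268]
0.36 0.01 0.01 [ 0.7384  0.9218 -1.1638  2.37    1.8961  0.8986 -0.2752]
0.41500000000000004 0.01 0.01 [ 0.7401  0.901  -1.1571  2.339   1.8413  0.8652 -0.2195]
0.47 0.01 0.01 [ 0.7407  0.8828 -1.1503  2.307   1.7832  0.8366 -0.1598]
0.525 0.01 0.01 [ 0.7406  0.8674 -1.1442  2.2742  1.7223  0.814  -0.0965]
0.5800000000000001 0.01 0.01 [ 0.74    0.8554 -1.1397  2.2405  1.6592  0.7982 -0.0305]
0.635 0.01 0.01 [ 0.7422  0.8408 -1.141   2.2065  1.5868  0.7884  0.0426]
0.69 0.01 0.01 [ 0.7447  0.8306 -1.1456  2.1714  1.5152  0.788   0.1162]
1.0 0.05 0.04 [ 0.7541  0.8759 -1.2573  1.9047  1.1488  1.01    0.513 ]
1.3 0.03 0.02 [ 0.69    0.9329 -1.2699  1.6399  0.9938  1.2296  0.725 ]
1.6 0.03 0.02 [ 0.6018  0.9965 -1.2439  1.3883  0.9382  1.4033  0.8667]
1.7 0.01 0.0 [ 0.5799  1.0131 -1.2348  1.3314  0.9438  1.424   0.8942]
```

>>> {"name": "play_rows", "arguments": {"increments": [[0, 0, 7, -2, 0.02, 0, 0], [0, 0, 6, -4, 0.01, 0, 0], [0, 0, 6, -3, 0.02, 0, 0], [0, 0, 6, -3, 0.01, 0, 0], [0, 0, 7, -3, 0.02, 0, 0], [0, 0, 6, -3, 0.02, 0, 0], [0, 0, 7, -6, 0.01, 0, 0], [0, 0, 7, -4, 0.02, 0, 0]]}}

```text
clock: 20.1
tool_pos: [0.5212, -0.0873, 0.1571]
eef_rot: [0.719, 0.678, 0.103, 0.111]
contact_force: [-12.2, 0.3, 3.9]
opening: 0.007
```

Run:
```python
from h import *
rep();print(lip(.69,20.4,30))
st=[(.69+.06*k,20.4-1.5*k,30) for k in range(1,9)]
plan([(lip(p,a,s),a,1) for p,a,s in st],hand=0)
im=r.snapshot("side")[:,:,::-1];cv2.imwrite("pics/s14.png",cv2.resize(im[60:240,250:450],None,fx=3.3,fy=3.3,interpolation=cv2.INTER_CUBIC))
```

```text
t 20.1 box [-61.3493 -44.9381 157.1015] alpha 17.42 xax [-0.0118  0.9999 -0.002 ] F [-12.2107   0.2535   3.8726] op 0.0069645753158330765 q [ 0.7328  0.8069 -1.1075  2.1979  1.4589  0.7521  0.1515]
(np.float64(-35.165107046597576), -45, np.float64(164.5555127453139))
[[0, 0, 34, -5, -0.03, -0.0, 0.01], [0, 0, 8, -4, 0.03, -0.0, 0.0], [0, 0, 7, -5, 0.03, -0.0, 0.0], [0, 0, 8, -4, 0.02, -0.0, 0.0], [0, 0, 8, -4, 0.03, -0.0, 0.0], [0, 0, 8, -3, 0.03, -0.0, 0.0], [0, -1, 8, -4, 0.02, -0.0, 0.0], [0, 0, 8, -3, 0.03, -0.0, 0.0]]
```

View pics/s14.png

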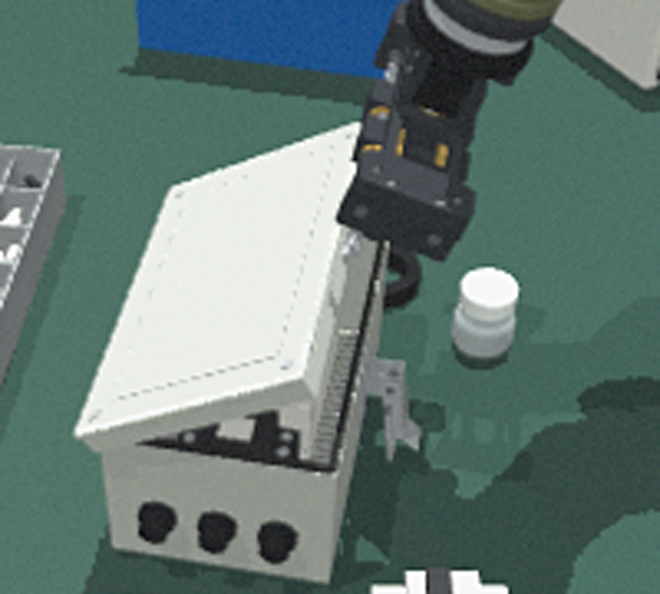

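Run:
```python
from h import *
c=r.get_calibration("side")
for uv in((288,380),(310,378),(355,125)):
    o,d=ray(c,np.array(uv)/3.3+[250,60]);ob=w2b(o);db=RB.inv().apply(d)
    yy=126 if uv[1]>200 else -126
    t=(yy-ob[1])/db[1];P=ob+t*db;v=P-[84,yy,112];print(uv,P,np.hypot(v[0],v[2]),np.arctan2(v[2],-v[0]))
im=r.snapshot("wrist")[:,:,::-1];cv2.imwrite("pics/w14.png",im)
rep()
```

```text
(288, 380) [-48.074  126.     202.1039] 159.88198628966026 0.5986954968897055
(310, 378) [-60.5426 126.     206.2671] 172.56542885105935 0.5779027538235392
(355, 125) [ -47.0783 -126.      199.8497] 157.79445120957618 0.590449959907025
t 20.2 box [-59.6783 -44.8586 157.9379] alpha 17.6 xax [-0.0107  0.9999 -0.002 ] F [-6.6634  1.1517  2.6888] op 0.005737955838388942 q [ 0.7326  0.8065 -1.108   2.1958  1.4606  0.7523  0.1503]
```

View pics/w14.png

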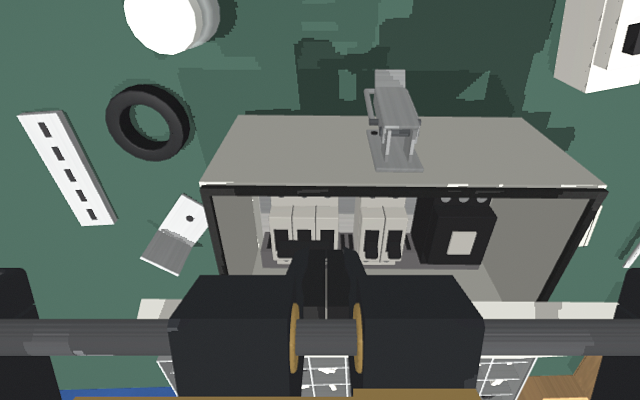

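>>> {"name": "play_rows", "arguments": {"increments": [[0, 0, 11, -4, 0, 0, 0], [0, 0, 11, -4, 0, 0, 0], [0, 0, 11, -4, 0, 0, 0], [0, 0, 11, -4, 0, 0, 0], [0, 0, 11, -5, 0.01, 0, 0], [0, 0, 11, -5, 0.01, 0, 0], [0, 0, 11, -5, 0.02, 0, 0], [0, 0, 11, -5, 0.02, 0, 0]]}}

```text
clock: 21.2
tool_pos: [0.5946, -0.0938, 0.2218]
eef_rot: [0.72, 0.683, 0.077, 0.093]
contact_force: [-0.5, -0.5, -1.0]
opening: 0.005
```

```bash
cat >> h.py <<'E'
def coverfit():
    # phi such that lip lies on finger face; returns phi,s
    s=r.get_state();b=w2b(s['tool_pos']);z=(RB.inv()*Rot.from_quat(s['eef_rot'])).as_matrix()[:,2];al=np.degrees(np.arctan2(z[0],-z[2]))
    zz,yy=tz(al);F=np.array([b[0],b[2]])+9*yy
    best=[]
    for ph in np.arange(0,1.9,.002):
        L=np.array([84.,112.])+165*np.array([-np.cos(ph-.012),np.sin(ph-.012)]);best.append((abs((L-F)@yy),ph,-(L-F)@zz-21))
    return sorted(best)[:2],al
E
python3 - <<'E'
from h import *
rep();print(coverfit())
im=r.snapshot("side")[:,:,::-1];cv2.imwrite("pics/s15.png",cv2.resize(im[40:240,250:450],None,fx=3,fy=3,interpolation=cv2.INTER_CUBIC))
E
```

```text
t 21.2 box [ 12.3545 -46.2525 221.7992] alpha 13.92 xax [-0.0152  0.9998 -0.0159] F [-0.4854 -0.4741 -0.9925] op 0.005338849431930851 q [ 0.7208  0.7996 -1.1698  1.8656  1.0823  0.9435  0.6006]
([(np.float64(0.07775974448520806), np.float64(1.1320000000000001), np.float64(16.638955221041527)), (np.float64(0.245067018339725), np.float64(1.1300000000000001), np.float64(16.570523905812458))], np.float64(13.917888091035008))
```

View pics/s15.png

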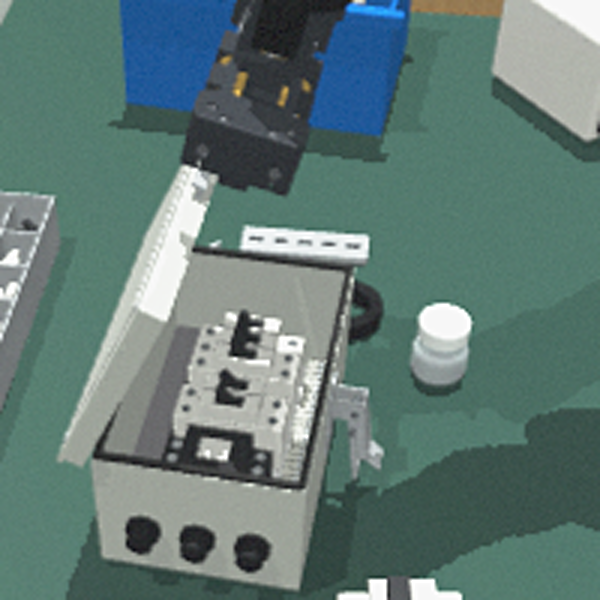

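Run:
```python
from h import *
st=[(1.13+.07*k,13.9-1.2*k,17+k) for k in range(1,9)]
plan([(lip(p,a,s,-46),a,1) for p,a,s in st],hand=0)
```

```text
[[0, 0, 7, 0, 0.02, 0.01, 0.02], [0, 0, 11, -1, 0.03, 0.0, -0.0], [0, 0, 11, 0, 0.02, 0.0, -0.0], [0, 0, 10, 1, 0.02, 0.0, -0.0], [0, 0, 11, 1, 0.02, 0.0, -0.0], [0, 0, 11, 1, 0.02, 0.0, -0.0], [0, 0, 10, 3, 0.02, 0.0, -0.0], [0, 0, 11, 2, 0.02, 0.0, -0.0]]
```

>>> {"name": "play_rows", "arguments": {"increments": [[0, 0, 9, 0, 0.02, 0.01, 0.02], [0, 0, 12, -1, 0.03, 0, 0], [0, 0, 12, 0, 0.02, 0, 0], [0, 0, 12, 0, 0.02, 0, 0], [0, 0, 12, 1, 0.02, 0, 0], [0, 0, 12, 1, 0.02, 0, 0], [0, 0, 12, 2, 0.02, 0, 0], [0, 0, 12, 2, 0.02, 0, 0]]}}

```text
clock: 22.25
tool_pos: [0.6953, -0.1039, 0.2388]
eef_rot: [0.732, 0.68, 0.025, 0.035]
contact_force: [0.5, 0.6, -0.3]
opening: 0.004
```

Run:
```python
from h import *
rep();print(coverfit())
im=r.snapshot("side")[:,:,::-1];cv2.imwrite("pics/s16.png",cv2.resize(im[40:240,250:450],None,fx=3,fy=3,interpolation=cv2.INTER_CUBIC))
```

```text
t 22.25 box [113.5261 -49.3465 238.8186] alpha 4.87 xax [ 0.0053  0.9999 -0.01  ] F [ 0.4961  0.6208 -0.3291] op 0.004377050148553209 q [ 0.5681  0.9462 -1.1389  1.3536  0.9133  1.302   0.9156]
([(np.float64(0.07871770421466584), np.float64(1.8), np.float64(12.66884781287618)), (np.float64(0.23623128624484435), np.float64(1.802), np.float64(12.5703232113366))], np.float64(4.868951237400413))
```

View pics/s16.png

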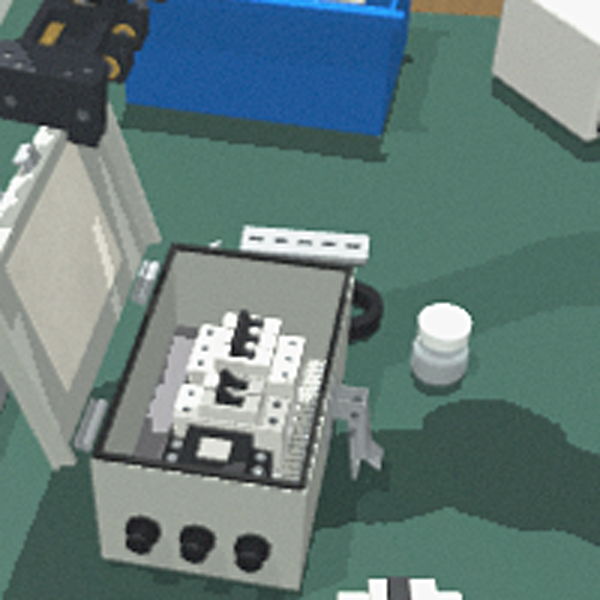

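The cover is now open (about 1.85 rad by the picture), with no contact on the tool. Next I'll move back to look at the main breaker.

Run:
```python
from h import *
plan([((-30,-60,230),0,8)],hand=0)
```

```text
[[0, -1, -18, 0, 0.01, 0.0, -0.0], [0, -2, -18, 0, 0.01, 0.0, -0.0], [0, -1, -18, 0, 0.01, 0.0, -0.0], [0, -2, -18, 0, 0.01, 0.0, -0.0], [0, -1, -18, 0, 0.01, 0.0, -0.0], [0, -2, -18, 0, 0.01, 0.0, -0.0], [0, -1, -19, 1, 0.01, 0.0, -0.0], [0, -2, -18, 0, 0.02, 0.01, -0.01]]
```

>>> {"name": "play_rows", "arguments": {"increments": [[0, -1, -18, 0, 0.01, 0, 0], [0, -2, -18, 0, 0.01, 0, 0], [0, -1, -18, 0, 0.01, 0, 0], [0, -2, -18, 0, 0.01, 0, 0], [0, -1, -18, 0, 0.01, 0, 0], [0, -2, -18, 0, 0.01, 0, 0], [0, -1, -19, 1, 0.01, 0, 0], [0, -2, -18, 0, 0.02, 0.01, 0]]}}

```text
clock: 23.3
tool_pos: [0.5494, -0.1069, 0.2317]
eef_rot: [0.734, 0.679, -0.0, 0.005]
contact_force: [0.3, 0.4, 0.6]
opening: 0.007
```

Run:
```python
from h import *
rep()
c=r.get_calibration("wrist");im=r.snapshot("wrist")[:,:,::-1];cv2.imwrite("pics/w17.png",im)
for nm,p in (("topmid",(9,-62,94.5)),("top+",(9,-41,94.5)),("top-",(9,-83,94.5)),("topC0",(9,0,94.5)),("rimFR",(-75,-120,120)),("rimRR",(75,-120,120))): print(nm,proj(c,b2w(p)))
cs=r.get_calibration("scene");im=r.snapshot("scene")[:,:,::-1];cv2.imwrite("pics/sc17.png",cv2.resize(im[140:300,180:360],None,fx=4,fy=3.7,interpolation=cv2.INTER_CUBIC))
im=r.snapshot("side")[:,:,::-1];cv2.imwrite("pics/s17.png",cv2.resize(im[90:240,250:400],None,fx=4,fy=4,interpolation=cv2.INTER_CUBIC))
```

```text
t 23.3 box [-31.7935 -62.4579 231.7039] alpha 0.38 xax [ 0.0085  0.9999 -0.0071] F [0.3294 0.38   0.6312] op 0.007146498901489193 q [ 0.7329  0.8318 -1.1996  1.7297  0.8462  1.1906  0.785 ]
topmid [328.6423 225.7405]
top+ [351.1281 225.6201]
top- [306.1887 225.8606]
topC0 [395.1222 225.3847]
rimFR [254.9214 138.9364]
rimRR [266.2858 302.8526]
```

View pics/w17.png

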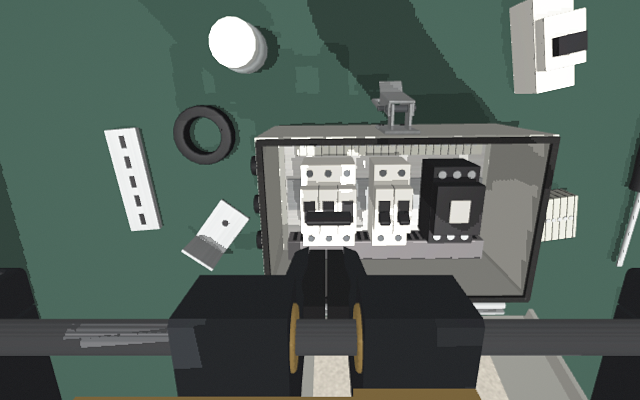

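View pics/s17.png

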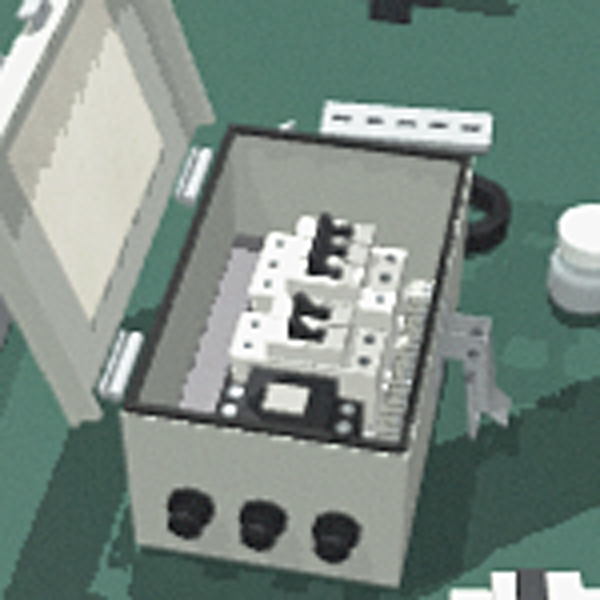

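Run:
```python
from h import *
a=cv2.imread("pics/w17.png");cv2.imwrite("pics/w17z.png",cv2.resize(a[120:310,250:450],None,fx=3.6,fy=3.1,interpolation=cv2.INTER_CUBIC))
c=r.get_calibration("wrist")
for uv in ((329,212),(329,217),(329,222),(306,217),(353,217)): print(uv,w2b(onz(c,uv,.0945)))
for uv in ((268,147),(549,141),(527,297),(257,140),(558,137)): print(uv,w2b(onz(c,uv,.120)))
```

```text
(329, 212) [ -3.751  -62.2398  94.5   ]
(329, 217) [  1.1451 -62.278   94.5   ]
(329, 222) [  6.0862 -62.3165  94.5   ]
(306, 217) [  0.9859 -83.603   94.5   ]
(353, 217) [  1.3111 -40.0536  94.5   ]
(268, 147) [ -67.7633 -110.5046  120.    ]
(549, 141) [-70.4156 112.0092 120.    ]
(527, 297) [ 70.6984 117.5245 120.    ]
(257, 140) [ -73.3933 -118.9249  120.    ]
(558, 137) [-73.4787 118.4882 120.    ]
```

View pics/w17z.png

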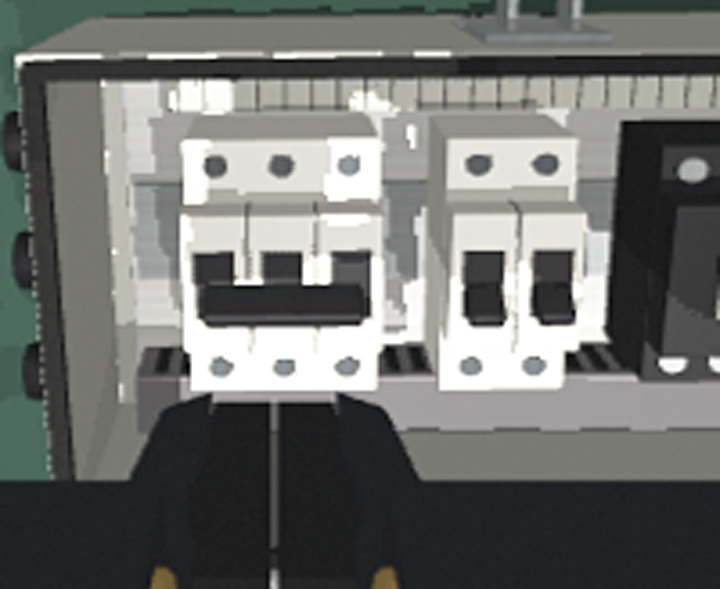

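Run:
```python
from h import *
plan([((28,-62.5,150),0,8),((29,-62.5,100),0,4),((29,-62.5,70),0,4)],hand=0)
```

```text
[[0, 0, 7, 10, 0.0, 0.0, -0.0], [0, 0, 7, 10, 0.0, 0.0, -0.0], [0, 0, 7, 10, 0.0, 0.0, -0.0], [0, 0, 7, 10, 0.0, 0.0, -0.0], [0, 0, 8, 10, 0.0, 0.0, -0.0], [0, 1, 7, 11, 0.0, 0.0, -0.0], [0, 0, 8, 10, 0.0, 0.0, -0.0], [0, 1, 7, 11, 0.01, 0.01, -0.01]]
[[0, 0, 0, 12, -0.0, -0.0, 0.0], [0, 0, 1, 13, -0.0, -0.0, 0.0], [0, 0, 0, 12, -0.0, -0.0, 0.0], [0, 0, 1, 13, -0.0, -0.0, 0.0], [0, 0, 0, 7, -0.0, -0.0, 0.0], [0, 0, 0, 8, -0.0, -0.0, 0.0], [0, 0, 0, 7, -0.0, -0.0, 0.0], [0, -1, 0, 8, -0.0, -0.0, 0.0]]
```

>>> {"name": "play_rows", "arguments": {"increments": [[0, 0, 7, 10, 0, 0, 0], [0, 0, 7, 10, 0, 0, 0], [0, 0, 7, 10, 0, 0, 0], [0, 0, 7, 10, 0, 0, 0], [0, 0, 8, 10, 0, 0, 0], [0, 1, 7, 11, 0, 0, 0], [0, 0, 8, 10, 0, 0, 0], [0, 1, 7, 11, 0.01, 0.01, -0.01]]}}

```text
clock: 24.45
tool_pos: [0.6149, -0.1106, 0.1439]
eef_rot: [0.731, 0.682, 0.001, -0.002]
contact_force: [0.0, 0.1, 0.8]
opening: 0.008
```

Run:
```python
from h import *
rep()
plan([((29,-62.5,100),0,4),((29,-62.5,71),0,4)],hand=0)
```

```text
t 24.45 box [ 33.8173 -61.571  143.9015] alpha -0.09 xax [-0.0001  1.      0.0041] F [0.0466 0.1308 0.8194] op 0.008378406450270746 q [ 0.6385  1.0032 -1.1044  1.6076  0.9591  1.159   0.8022]
[[0, 0, -1, 11, -0.0, -0.0, 0.0], [0, 0, -1, 11, -0.0, -0.0, 0.0], [0, -1, -1, 11, -0.0, -0.0, 0.0], [0, 0, -2, 11, -0.0, -0.0, 0.0], [0, 0, 0, 7, -0.0, -0.0, 0.0], [0, 0, 0, 7, -0.0, -0.0, 0.0], [0, 0, 0, 7, -0.0, -0.0, 0.0], [0, 0, 0, 8, -0.0, -0.0, 0.0]]
```

>>> {"name": "play_rows", "arguments": {"increments": [[0, 0, -1, 11, 0, 0, 0], [0, 0, -1, 11, 0, 0, 0], [0, -1, -1, 11, 0, 0, 0], [0, 0, -1, 10, 0, 0, 0], [0, 0, 0, 8, 0, 0, 0], [0, 0, 0, 6, 0, 0, 0], [0, 0, 0, 4, 0, 0, 0], [0, 0, 0, 0, 0, 0, 0]]}}

```text
clock: 25.45
tool_pos: [0.6101, -0.1114, 0.0778]
eef_rot: [0.731, 0.682, 0.001, -0.003]
contact_force: [-0.2, -0.8, 0.6]
opening: 0.004
```

Run:
```python
from h import *
rep()
im=r.snapshot("wrist")[:,:,::-1];cv2.imwrite("pics/w18.png",im)
im=r.snapshot("side")[:,:,::-1];cv2.imwrite("pics/s18.png",cv2.resize(im[90:240,250:400],None,fx=4,fy=4,interpolation=cv2.INTER_CUBIC))
```

```text
t 25.45 box [ 29.0111 -62.6945  77.8242] alpha -0.18 xax [0.0003 1.     0.0045] F [-0.2324 -0.7762  0.5825] op 0.004254503747878257 q [ 0.624   1.0805 -1.0484  1.6602  1.0528  1.0684  0.7347]
```

View pics/w18.png

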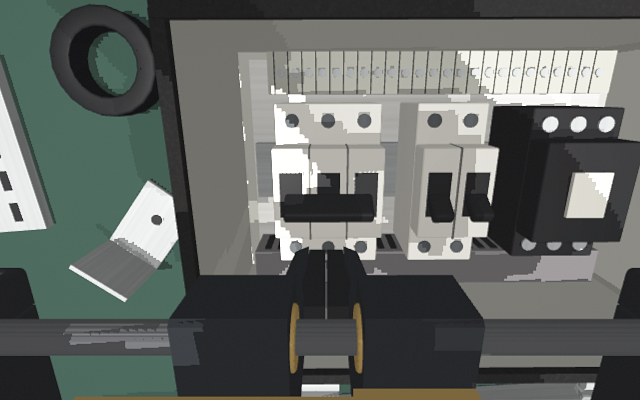

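View pics/s18.png

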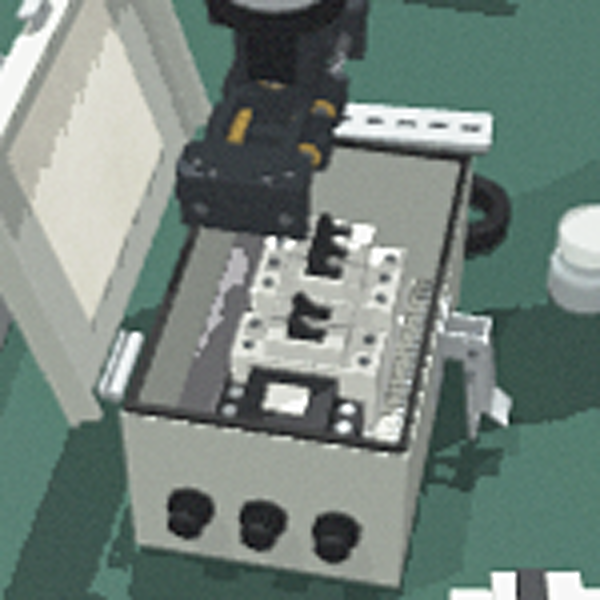

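>>> {"name": "play_rows", "arguments": {"increments": [[0, 0, 0, 3, 0, 0, 0], [0, 0, 0, 3, 0, 0, 0], [0, 0, 0, 2, 0, 0, 0], [0, 0, 0, 1, 0, 0, 0], [0, 0, 0, 0, 0, 0, 0], [0, 0, -3, 0, 0, 0, 0], [0, 0, -3, 0, 0, 0, 0], [0, 0, -3, 0, 0, 0, 0]]}}

```text
clock: 26.55
tool_pos: [0.6013, -0.1105, 0.0693]
eef_rot: [0.732, 0.682, 0.001, -0.002]
contact_force: [0.0, 0.1, 0.4]
opening: 0.004
```

Run:
```python
from h import *
rep()
```

```text
t 26.55 box [ 20.1558 -62.4171  69.3263] alpha -0.07 xax [0.0006 1.     0.0047] F [0.0144 0.1006 0.3726] op 0.0041342151463795345 q [ 0.6281  1.0835 -1.0406  1.6939  1.0729  1.0433  0.7067]
```

>>> {"name": "play_rows", "arguments": {"increments": [[0, 0, -3, 0, 0, 0, 0], [0, 0, -3, 0, 0, 0, 0], [0, 0, -3, 0, 0, 0, 0], [0, 0, -3, 0, 0, 0, 0], [0, 0, -2, 0, 0, 0, 0], [0, 0, -2, 0, 0, 0, 0], [0, 0, 0, 0, 0, 0, 0], [0, 0, 0, 0, 0, 0, 0]]}}

```text
clock: 27.55
tool_pos: [0.5885, -0.1093, 0.0719]
eef_rot: [0.732, 0.681, 0.005, 0.001]
contact_force: [1.6, -0.8, 2.4]
opening: 0.008
```

Run:
```python
from h import *
rep()
im=r.snapshot("wrist")[:,:,::-1];cv2.imwrite("pics/w19.png",im)
im=r.snapshot("side")[:,:,::-1];cv2.imwrite("pics/s19.png",cv2.resize(im[90:240,250:400],None,fx=4,fy=4,interpolation=cv2.INTER_CUBIC))
```

```text
t 27.55 box [  7.3105 -62.1356  71.8947] alpha 0.46 xax [0.0016 1.     0.0055] F [ 1.5579 -0.7634  2.3737] op 0.008149611683895186 q [ 0.6405  1.0667 -1.042   1.7433  1.0875  1.0168  0.6724]
```

View pics/w19.png

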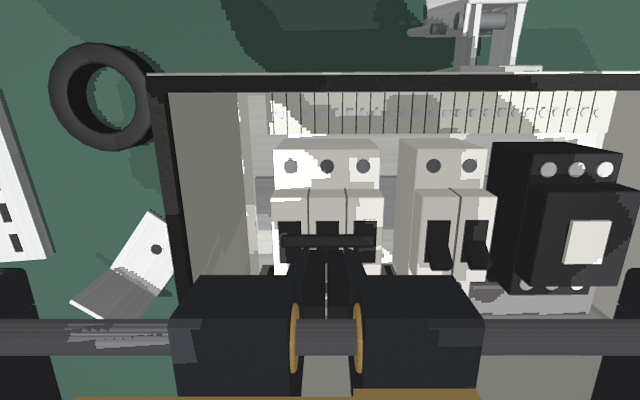

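>>> {"name": "play_rows", "arguments": {"increments": [[0, 0, -3, 2, 0, 0, 0], [0, 0, -3, 1, 0, 0, 0], [0, 0, -3, 1, 0, 0, 0], [0, 0, -3, 1, 0, 0, 0], [0, 0, -3, 0, 0, 0, 0], [0, 0, -2, 0, 0, 0, 0], [0, 0, 0, 0, 0, 0, 0], [0, 0, 0, 0, 0, 0, 0]]}}

```text
clock: 28.65
tool_pos: [0.5862, -0.1089, 0.0711]
eef_rot: [0.733, 0.68, 0.016, 0.011]
contact_force: [2.4, -1.0, 2.7]
opening: 0.004
```

Run:
```python
from h import *
rep()
im=r.snapshot("wrist")[:,:,::-1];cv2.imwrite("pics/w20.png",im)
```

```text
t 28.65 box [  5.0644 -61.9365  71.073 ] alpha 2.2 xax [0.006  0.9999 0.0091] F [ 2.4348 -0.998   2.6576] op 0.0040209193401792576 q [ 0.6494  1.0567 -1.038   1.7831  1.1244  0.975   0.6287]
```

View pics/w20.png

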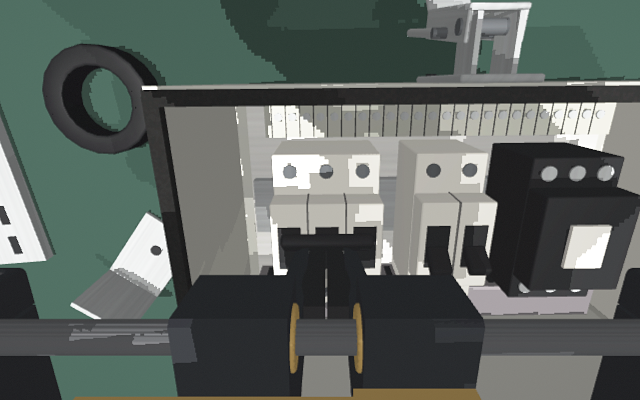

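>>> {"name": "play_rows", "arguments": {"increments": [[0, 0, -3, 1, 0, 0, 0], [0, 0, -3, 1, 0, 0, 0], [0, 0, 3, 0, 0, 0, 0], [0, 0, 3, -4, 0, 0, 0], [0, 0, 0, -20, 0.01, 0, 0], [0, 0, -3, -30, 0.01, 0, 0], [0, 0, -5, -30, 0, 0, 0], [0, 0, -5, -20, 0, 0, 0]]}}

```text
clock: 29.7
tool_pos: [0.566, -0.1089, 0.1722]
eef_rot: [0.733, 0.681, 0.005, -0.0]
contact_force: [0.6, -0.6, -0.8]
opening: 0.007
```

Run:
```python
from h import *
rep()
c=r.get_calibration("wrist")
im=r.snapshot("wrist")[:,:,::-1];cv2.imwrite("pics/w21.png",im);cv2.imwrite("pics/w21z.png",cv2.resize(im[120:310,250:450],None,fx=3.6,fy=3.1,interpolation=cv2.INTER_CUBIC))
for nm,p in (("on",(9,-62.5,94.5)),("off",(-9.3,-62.5,94.5)),("at1.0",(-6,-62.5,96.1)),("pivot",(0,-62.5,84))): print(nm,proj(c,b2w(p)),(proj(c,b2w(p))-[250,120])*[3.6,3.1])
im=r.snapshot("side")[:,:,::-1];cv2.imwrite("pics/s21.png",cv2.resize(im[90:240,250:400],None,fx=4,fy=4,interpolation=cv2.INTER_CUBIC))
```

```text
t 29.7 box [-15.1648 -63.3304 172.2021] alpha 0.37 xax [0.004  1.     0.0079] F [ 0.5649 -0.6329 -0.7857] op 0.0071565900633299585 q [ 0.7029  0.9214 -1.1436  1.7427  0.9303  1.1177  0.7521]
on [327.2587 233.7047] [278.1314 352.4845]
off [327.1764 210.8213] [277.8349 281.5459]
at1.0 [327.2134 215.7364] [277.9682 296.7828]
pivot [327.0809 217.8161] [277.4912 303.2299]
```

View pics/w21z.png

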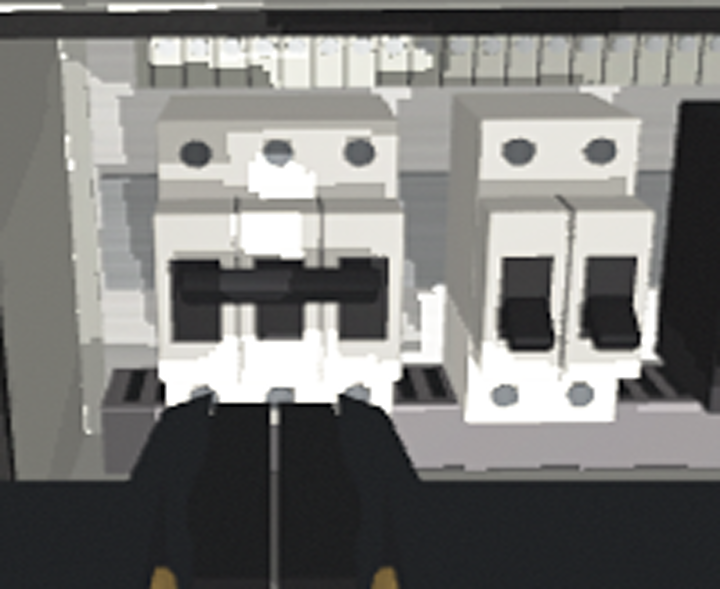

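View pics/s21.png

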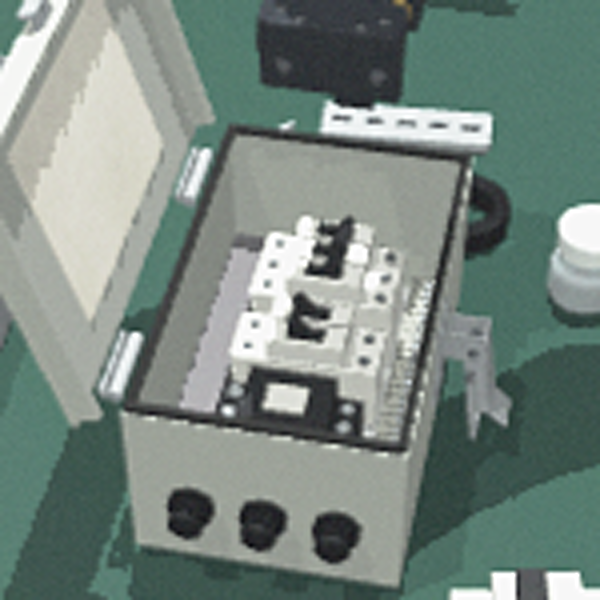

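Run:
```python
from h import *
c=r.get_calibration("side")
def P(b): return (proj(c,b2w(b))-[250,90])*4
for nm,a in (("on",0),("0.8",.8),("1.0",1.0),("1.24",1.24)):
    g=np.radians(34.7)-a; print(nm,P((15.8*np.sin(g),-41.5,81.5+15.8*np.cos(g))),P((15.8*np.sin(g),-83.5,81.5+15.8*np.cos(g))))
a=cv2.imread("pics/s21.png")[190:310,250:400];b=cv2.imread("pics/s17.png")[190:310,250:400]
cv2.imwrite("pics/cmp.png",cv2.resize(np.vstack([b,a]),None,fx=2.4,fy=2.4))
for s in ("scene","side"):
    im=r.snapshot(s)[:,:,::-1];cv2.imwrite(f"pics/{s}22.png",im)
```

```text
on [302.1357 256.2801] [316.3901 209.7651]
0.8 [322.3956 255.9212] [336.1579 209.243 ]
1.0 [327.4625 257.8021] [341.0853 211.0846]
1.24 [332.9641 260.9497] [346.4265 214.1906]
```

View pics/cmp.png

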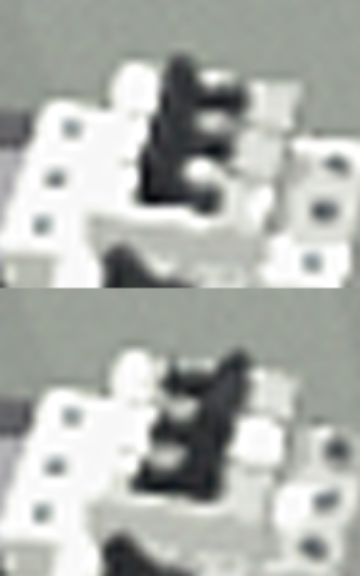

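View pics/scene22.png

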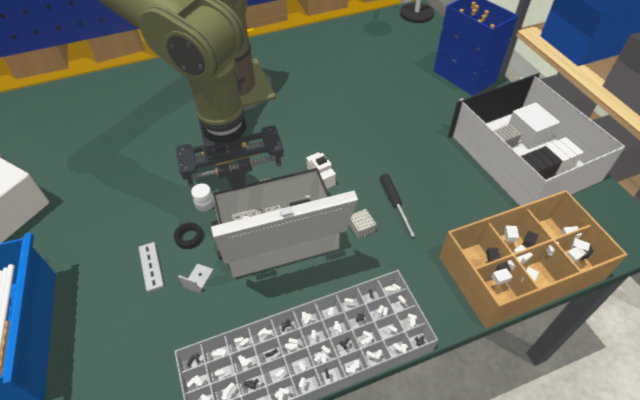

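The wrist view puts the handle at about 1.24 rad, but the side view gives only about 1.0. There is plenty of time, so I'll give it a second, lower push.

Run:
```python
from h import *
plan([((20,-62.5,110),0,6),((20,-62.5,85),0,2),((20,-62.5,67),0,6)],hand=0)
```

```text
[[0, 0, 6, 10, 0.0, -0.0, -0.0], [0, 0, 6, 10, 0.0, -0.0, -0.0], [0, 0, 6, 10, 0.0, -0.0, -0.0], [0, 0, 5, 10, 0.0, -0.0, -0.0], [0, 1, 6, 11, 0.0, -0.0, -0.0], [0, 0, 5, 10, 0.01, -0.01, -0.0], [0, 0, 0, 13, -0.0, 0.0, -0.0], [0, 0, 0, 12, -0.0, 0.0, -0.0]]
[[0, 0, 0, 3, -0.0, 0.0, -0.0], [0, 0, 0, 3, -0.0, 0.0, -0.0], [0, 0, 0, 3, -0.0, 0.0, -0.0], [0, 0, 0, 3, -0.0, 0.0, -0.0], [0, 0, 0, 3, -0.0, 0.0, -0.0], [0, 0, 0, 3, -0.0, 0.0, -0.0]]
```

>>> {"name": "play_rows", "arguments": {"increments": [[0, 0, 6, 8, 0, 0, 0], [0, 0, 6, 9, 0, 0, 0], [0, 0, 6, 10, 0, 0, 0], [0, 0, 6, 10, 0, 0, 0], [0, 1, 6, 10, 0, 0, 0], [0, 0, 5, 10, 0, 0, 0], [0, 0, 1, 10, 0, 0, 0], [0, 0, 0, 8, 0, 0, 0]]}}

```text
clock: 30.9
tool_pos: [0.604, -0.1111, 0.0867]
eef_rot: [0.733, 0.68, 0.003, -0.002]
contact_force: [-0.8, 0.6, 0.3]
opening: 0.009
```

Run:
```python
from h import *
rep()
plan([((20,-62.5,67),0,5)],hand=0)
```

```text
t 30.9 box [ 22.9009 -62.8655  86.6911] alpha 0.07 xax [0.0051 1.     0.0073] F [-0.8418  0.5725  0.2581] op 0.00932058006180804 q [ 0.6343  1.0623 -1.0552  1.68    1.0444  1.0626  0.726 ]
[[0, 0, -1, 4, 0.0, -0.0, -0.0], [0, 0, 0, 4, 0.0, -0.0, -0.0], [0, 0, -1, 4, 0.0, -0.0, -0.0], [0, 0, 0, 4, 0.0, -0.0, -0.0], [0, 0, -1, 4, 0.0, -0.01, -0.01]]
```

>>> {"name": "play_rows", "arguments": {"increments": [[0, 0, -1, 4, 0, 0, 0], [0, 0, 0, 4, 0, 0, 0], [0, 0, -1, 4, 0, 0, 0], [0, 0, 0, 4, 0, 0, 0], [0, 0, -1, 3, 0, 0, 0], [0, 0, -3, 1, 0, 0, 0], [0, 0, -4, 0, 0, 0, 0], [0, 0, -4, 0, 0, 0, 0]]}}

```text
clock: 31.9
tool_pos: [0.5892, -0.1099, 0.0657]
eef_rot: [0.733, 0.68, 0.003, -0.002]
contact_force: [3.5, -0.1, -0.9]
opening: 0.004
```

Run:
```python
from h import *
rep()
```

```text
t 31.9 box [  8.0695 -62.6944  65.6829] alpha 0.11 xax [0.005  1.     0.0072] F [ 3.5306 -0.0696 -0.9425] op 0.004029947421086026 q [ 0.6375  1.0769 -1.0352  1.7364  1.088   1.0154  0.6743]
```

>>> {"name": "play_rows", "arguments": {"increments": [[0, 0, -4, 1, 0, 0, 0], [0, 0, -4, 0, 0, 0, 0], [0, 0, -4, 0, 0, 0, 0], [0, 0, -4, 0, 0, 0, 0], [0, 0, 5, 0, 0, 0, 0], [0, 0, 5, 0, 0, 0, 0], [0, 0, 2, -15, 0, 0, 0], [0, 0, 0, -25, 0, 0, 0]]}}

```text
clock: 32.9
tool_pos: [0.5961, -0.1106, 0.1097]
eef_rot: [0.734, 0.679, 0.013, 0.006]
contact_force: [-0.4, -0.0, -0.1]
opening: 0.005
```

Run:
```python
from h import *
rep()
plan([((-30,-62,200),0,8)],hand=0)
```

```text
t 32.9 box [ 14.988  -62.9269 109.743 ] alpha 1.48 xax [0.0079 0.9999 0.011 ] F [-0.3512 -0.01   -0.0919] op 0.004547895623309946 q [ 0.6575  1.0187 -1.0765  1.719   1.0353  1.0484  0.7102]
[[0, 0, -5, -11, 0.0, -0.0, -0.0], [0, 0, -5, -11, 0.0, -0.0, -0.0], [0, 0, -5, -12, 0.0, -0.0, -0.0], [0, 0, -6, -11, 0.01, -0.0, -0.0], [0, 0, -6, -12, 0.0, -0.0, -0.0], [0, 1, -5, -11, 0.01, -0.0, -0.0], [0, 0, -6, -12, 0.0, -0.01, -0.0], [0, 0, -5, -11, 0.01, -0.0, -0.01]]
```

>>> {"name": "play_rows", "arguments": {"increments": [[0, 0, -3, -14, 0, 0, 0], [0, 0, -5, -14, 0, 0, 0], [0, 0, -5, -14, 0, 0, 0], [0, 0, -6, -12, 0.01, 0, 0], [0, 0, -6, -12, 0, 0, 0], [0, 0, -5, -10, 0.01, 0, 0], [0, 0, -5, -6, 0, 0, 0], [0, 0, 0, 0, 0, 0, 0]]}}

```text
clock: 33.9
tool_pos: [0.5564, -0.1083, 0.198]
eef_rot: [0.734, 0.679, 0.006, -0.002]
contact_force: [1.5, -0.5, -0.3]
opening: 0.007
```

Run:
```python
from h import *
rep()
c=r.get_calibration("wrist")
im=r.snapshot("wrist")[:,:,::-1];cv2.imwrite("pics/w23z.png",cv2.resize(im[120:310,250:450],None,fx=3.6,fy=3.1,interpolation=cv2.INTER_CUBIC))
for a in (0,.8,1.0,1.24):
    g=np.radians(34.7)-a;m=np.array([15.8*np.sin(g),81.5+15.8*np.cos(g)]);k=m-3*np.array([np.cos(g),-np.sin(g)])
    print(a,((proj(c,b2w((k[0],-62.5,k[1])))-[250,120])*[3.6,3.1]))
for y in (8.8,-8.8):print('small on top', (proj(c,b2w((9,y,94.5)))-[250,120])*[3.6,3.1])
im=r.snapshot("side")[:,:,::-1];cv2.imwrite("pics/side23.png",im)
im=r.snapshot("scene")[:,:,::-1];cv2.imwrite("pics/scene23.png",im)
a=cv2.imread("pics/side0.png").astype(int);d=np.abs(a-im).sum(2)
```

```text
t 33.9 box [-24.7153 -63.3385 198.0132] alpha 0.32 xax [0.0071 0.9999 0.0105] F [ 1.4637 -0.4545 -0.3488] op 0.007346658647940151 q [ 0.7247  0.8823 -1.1722  1.744   0.8882  1.1427  0.7697]
0 [276.4505 342.7316]
0.8 [276.0882 298.8942]
1.0 [275.9279 286.8671]
1.24 [275.7169 273.3719]
small on top [582.809  346.1451]
small on top [507.2671 346.8263]
```

View pics/w23z.png

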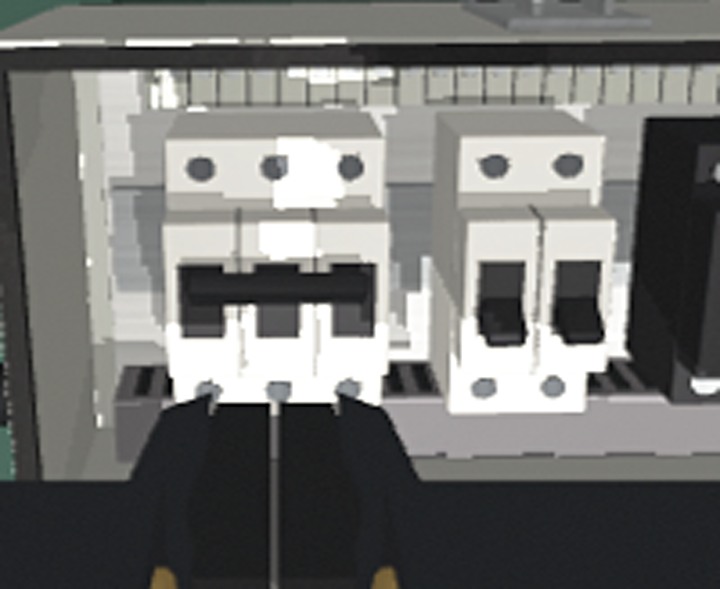

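View pics/side23.png

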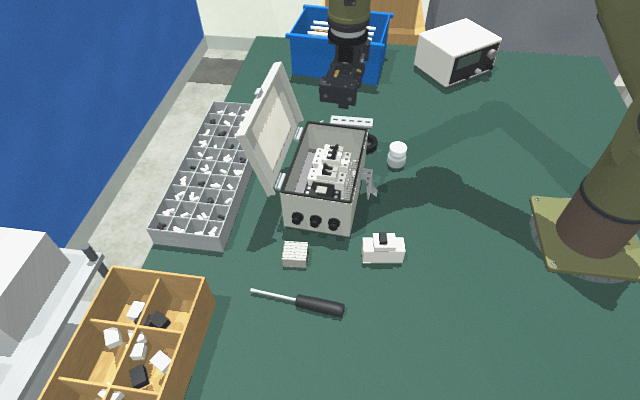

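View pics/scene23.png

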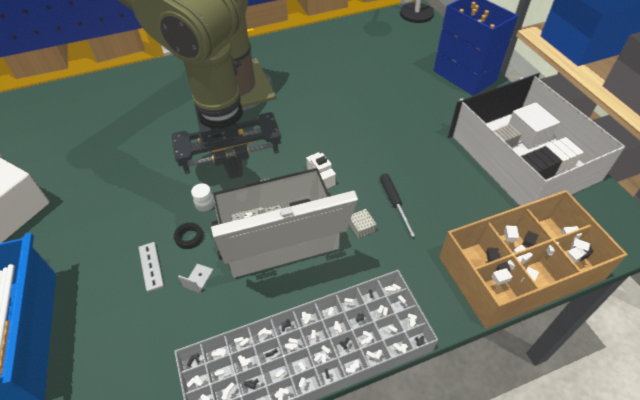

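The main handle is over to the latch side: its upper edge is at crop row 268, against a prediction of 273 for 1.24 rad and 287 for 1.0 rad. The small breakers are on, the cover is resting open, the loose items are where they were, and the tool is clear of everything. Handing in.

Run:
```python
from h import *
print(r.finish_job()); print(r.get_state()['clock'])
```

```text
the job is handed in; nothing more can be done
None
the job is handed in; nothing more can be done
```

The job is done and handed in at about 34 s of the 64 s allowed; no verdict is reported. I pulled the latch lever up until the hook came off the keeper, pushed the cover back until it rested on its stop, and pulled the main breaker's handle over to the latch side.

**Last checks from the pictures:**
- **Hook:** it hangs clear below the lever and the keeper is empty.
- **Cover:** it rests open at about 1.85 rad.
- **Main breaker:** the wrist view puts the handle at about 1.2 rad.
- **Small breakers:** both handles are still on.
- **Loose things:** none looked moved in the scene and side views, though I did not measure this.
- **Tool:** it is clear of everything.

**What disagreed or failed:**
- **Fingertips:** they lie about 21 mm behind the stated tool point, so the first attempt to grip the lever closed in front of it. I went about 18 mm deeper and the second grip held.
- **Handle angle:** after the first pull, a rough side-view estimate gave only about 1.0 rad while the wrist view gave about 1.24. I pushed a second time, lower. The finger met the handle where the off stop should be, and a fresh wrist view agreed. I did not repeat the side-view estimate.

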